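# Turn a steel beaker over and stand it mouth down to drain

### The job

Turn the steel beaker over and stand it mouth down on the round raised pad of the drying mat, its whole rim on the pad. It cannot be turned over in one hold, so lay it on its side along the two rods of the cradle and let go there to change your grip. Do not drop it, and leave the funnel and the flat round dish where they are.

Things in the scene. Friction and masses are not known exactly. Their poses are not given: they have to be found in the camera images.
- beaker: Loose plain steel beaker, an open round cup, about 0.1 kg (weight and friction vary), standing upright at the start: straight body 44 mm in diameter, 80 mm tall, wall 2.5 mm, rolled rim 47 mm across over the top 4 mm. Origin at the centre of its underside; its z axis points out of the mouth. Stiff enough to be gripped with 20 N across the body.
- beaker_mouth (a point): Centre of the beaker's mouth, in the plane of the rim, 80 mm along the beaker's z axis from its underside.
- cradle: Fixed two-rod cradle: grey foot 100 x 60 x 10 mm with two level steel rods of 8 mm diameter along its x axis, 64 mm long overall, 28 mm apart centre to centre (36 mm over their outsides), centre lines 45 mm above the worktop, bent down at the ends. Origin at the centre of the foot's underside. A beaker lying along the rods cannot roll; fingers pass outside the rods.
- cradle_top (a point): Point midway between the rods, level with their tops, 49 mm above the worktop; the middle of the beaker's length belongs over it, its axis then 67 mm above the worktop.
- mat: Fixed black ribbed drying mat 110 x 260 x 6 mm, long along its y axis, with one round raised grey pad (with a dark ring; 84 mm in diameter, top 18 mm above the worktop) at its -y end; the funnel stands at the other end. Origin at the centre of its underside.
- pad (a point): Centre of the top face of the round pad, 70 mm along -y from the middle of the mat.
- funnel: Loose white plastic funnel standing on its wide rim on the mat, stem up: 69 mm across, 80 mm tall. Origin at the centre of its underside. To be left alone.
- dish: Loose flat round clear dish with pale filling, 64 mm across, 18 mm tall, on the worktop beyond the cradle. Origin at the centre of its underside. To be left alone.
- stirrer_stand: Fixed stirrer right of the work, not part of the job. Origin under the middle of its base plate, 300 x 216 x 17 mm (x, y, z). Upright rod 17 mm thick at x +118, y +10 mm; motor above the plate (x -130 to +40, y -50 to +60 mm, from 495 mm up). An arm that swings past its front has to be folded, elbow drawn back; do not lean the gripper towards it.

How it is judged:
By the outcome, as a careful person would: the job done as asked, in the order asked, and still so for the second after the job is handed in, with the robot touching nothing.
It also fails if it takes over 72 s, if anything falls off the work surface, if the arm or the gripper's body presses on something with over 40 N, if the wrist force passes 120 N, or if a joint passes its speed limit or range.

### The arm

A 6-joint arm with a two-finger parallel gripper is mounted at the origin on a cart in front of the work surface, level with it; the furniture and walls round the work are solid. World frame = base frame: x ahead of the robot, y to its left, z up, the work surface at z = 0. Lengths are in mm, angles in rad, forces in N, time in s.
With the tool pointing down it reaches from about 350 to 775 mm from the base axis. Payload 7.3 kg.
Tool frame: the origin (TCP) lies at the very end of the fingers, on their centre line; the grasp point (between the pads) lies bot.grasp_offset behind it (bot.grasp_offset is the distance from the TCP to the grasp point, in mm); z points along the fingers, y is the line along which they close (so a half turn about z gives the same grasp; the last joint's range is limited). The gripper opens to 92 mm and grips with 3 to 60 N. Pads are 19 mm wide; open, the fingers measure 130 mm over their backs; the gripper's body (75 mm by 190 mm) begins 47 mm behind the grasp point.
Start: joints at [0.998, 0.342, 1.524, -0, 1.275, -0.146], TCP at [217.317, 477.931, 226.741] pointing down, gripper open.
Joint ranges: [-2.53, 2.53], [-0.77, 2.02], [0.04, 2.7], [-1, 4.14], [0.28, 2.66], [-3.11, 3.11]. Speed limits (rad/s): [2.57, 2.57, 3.14, 3.14, 3.14, 3.14].

### API

Orientations are given as [roll, pitch, yaw] about the fixed x, y, z axes, in that order (R = Rz(yaw) Ry(pitch) Rx(roll)).
In Python, from plant import bot gives the robot as it stands. The module is installed in compiled form; this text tells all that it offers.
- The arm moves only by the shell command python3 -m handwheel 'ROWS'. ROWS is JSON, a list of rows, each an object of numbers: "claw": the finger opening in mm, from 0 to 91.8; "dx", "dy", "dz": the shift along the tool's x, y, z in mm; "rx", "ry", "rz": the turn, a rotation vector about the tool's x, y, z in rad. A call has 1 to 10 rows; each row shifts and turns the commanded pose from where the row before left it, along the tool's axes as they then stand; what a row does not reach is not made up. A row lasts 1/10 s, in which the tool goes at most 50 mm and 8.59 degrees, less where a joint would pass 70% of its speed; a pose out of reach is approached as far as the arm can. A call is refused whole if a number of a shift passes 50 or a number of a turn 0.15, either way. A call with a gripper value outside its range is refused whole. The fingers move at their own pace and stop on an object; the grip force is fixed at half the most. Time passes only in rows, so rows that do not move let the fingers close. It gives the time, the measured TCP pose, the force and the opening at its end, in the units of the state.
- bot.get_obs(): the state, without advancing time (a new reading comes with each control period).
- bot.capture(name): name is "scene" or "top" or "wrist"; returns a dict with "frame" (420x560x3 uint8, red, green, blue), "camera_matrix" (3x3 intrinsics, pixels), "view" (4x4, takes a point from world to camera coordinates); the wrist camera has in their place "mount" (4x4, takes a point from camera to tool coordinates, whose origin is the TCP and whose axes are the flange's). Camera axes: x right, y down, z forward; pixel columns grow to the right and rows downward; lengths in mm; the calibration is good to about 2 mm. A picture is of the moment at which its call begins: read the wrist's pose just before it. There is no depth.
- bot.close_job(): hands the job in, once; it reports no verdict.
The state is a dict: "time": time; "joint_positions": joint angles; "dq": joint speeds; "tau": joint torques, N m; "tool_pos": TCP position; "tcp_rot": TCP orientation; "contact_force": force on the tool from outside, world axes, zero at the start; "moment": the same for the moment, N m; "grip_width": finger opening in mm.
Only numpy, scipy, OpenCV 4.12 (cv2) and the standard library are available. Lean on these libraries where they do the work, as an engineer would, in place of code of your own. Each camera call takes 0.05 s, during which the arm holds its last target. There are 200 camera calls.

## Working session

There is one attempt and no reset: what is moved stays moved. The work goes in short steps, Python scripts to look and compute and a shell command to move; the robot and the scene stay as the last step left them, time stands still between calls to the robot, and variables do not carry over. Pictures are saved under pics/ and viewed, on a budget of 10 in all, crops included, one or two more only if the job needs it, and the job is handed in when it is done.

```bash
mkdir -p pics
python3 - <<'E'
from plant import bot
import cv2,pickle
o=bot.get_obs();print(o,bot.grasp_offset)
d={}
for n in("scene","top"):
    c=bot.capture(n);d[n]=c;cv2.imwrite(f"pics/{n}0.png",c["frame"][...,::-1]);print(n,c["camera_matrix"],c["view"])
pickle.dump(d,open("c0.pkl","wb"))
E
```

```text
{'time': 0.0, 'joint_positions': array([ 9.97990485e-01,  3.42727605e-01,  1.52502710e+00,  9.15148447e-06,
        1.27536747e+00, -1.45990715e-01]), 'dq': array([-3.22942679e-05, -1.73982000e-03,  8.90270125e-04,  6.71548582e-04,
        9.99571195e-04, -1.59768480e-03]), 'tau': array([-2.17952487e-05, -4.31239700e+01, -2.44218493e+01,  7.19089690e-02,
        5.59267402e-02, -9.50873232e-05]), 'tool_pos': array([217.08870378, 477.5725118 , 226.03889954]), 'tcp_rot': array([-3.14008068e+00, -2.31160362e-04,  2.71477468e+00]), 'contact_force': array([0.07704225, 0.53412764, 0.41273948]), 'moment': array([-0.0078905 , -0.00192177,  0.03119843]), 'grip_width': 91.72148219096344} 18.8
scene [[425.06763765   0.         277.56574808]
 [  0.         425.06763765 214.27216387]
 [  0.           0.           1.        ]] [[ 9.16501923e-01 -3.99817267e-01 -1.30528759e-02 -4.24362551e+02]
 [-2.17086237e-01 -4.69690285e-01 -8.55724607e-01  2.90833622e+02]
 [ 3.36002665e-01  7.87106847e-01 -5.17266875e-01  6.92997609e+02]
 [ 0.00000000e+00  0.00000000e+00  0.00000000e+00  1.00000000e+00]]
top [[454.09381033   0.         283.75127776]
 [  0.         454.09381033 209.71526164]
 [  0.           0.           1.        ]] [[ 1.30254160e-02 -9.99829631e-01  1.30784935e-02  1.92113202e+02]
 [-9.85494052e-01 -1.50498402e-02 -1.69041346e-01  5.60427243e+02]
 [ 1.69209376e-01 -1.06869436e-02 -9.85522185e-01  1.09993501e+03]
 [ 0.00000000e+00  0.00000000e+00  0.00000000e+00  1.00000000e+00]]
```

View pics/scene0.png

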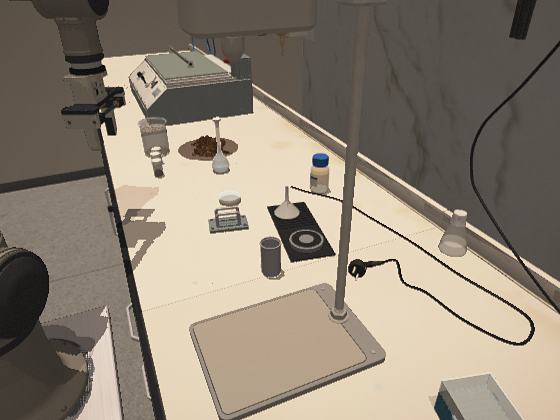

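View pics/top0.png

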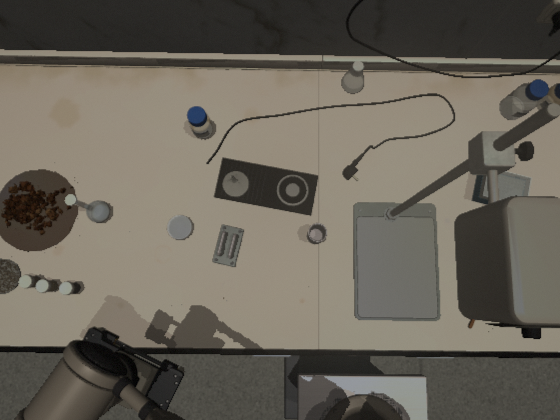

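The scene view shows the beaker at (271,257), cradle at (229,218), pad at (306,240), and funnel at (287,208). The top view shows the beaker at (316,233), cradle at (228,245), pad at (292,189), and dish at (180,228). Next I'll view an enlarged composite and get first coordinates.

```bash
cat > h.py <<'E'
import numpy as np,cv2
def ray(c,u,v):
    V=np.array(c["view"]);R=V[:3,:3];t=V[:3,3]
    return -R.T@t, R.T@np.linalg.inv(c["camera_matrix"])@[u,v,1]
def onz(c,p,z):
    o,d=ray(c,*p);return np.round(o+d*(z-o[2])/d[2],1)
def proj(c,X):
    V=np.array(c["view"]);x=c["camera_matrix"]@(V[:3,:3]@X+V[:3,3]);return x[:2]/x[2]
E
python3 - <<'E'
import pickle,cv2,numpy as np
from h import *
d=pickle.load(open("c0.pkl","rb"))
a=d["top"]["frame"][150:275,165:335];b=d["scene"]["frame"][180:285,200:340]
a=cv2.resize(a,None,fx=4,fy=4,interpolation=3)[:, :680];b=cv2.resize(b,None,fx=4,fy=4,interpolation=3)
cv2.imwrite("pics/cropA.png",a[...,::-1]);cv2.imwrite("pics/cropB.png",b[...,::-1])
t=d["top"];
print("beaker top",onz(t,(316,233),80),"cradle",onz(t,(228.5,245),0),"pad",onz(t,(292.5,190),18),"funnel",onz(t,(235,183),6),"dish",onz(t,(180,228),18))
E
```

```text
beaker top [495.7 121.3  80. ] cradle [470.7 341.4   0. ] pad [615.1 177.6  18. ] funnel [634.1 329.1   6. ] dish [510.9 465.   18. ]
```

View pics/cropA.png

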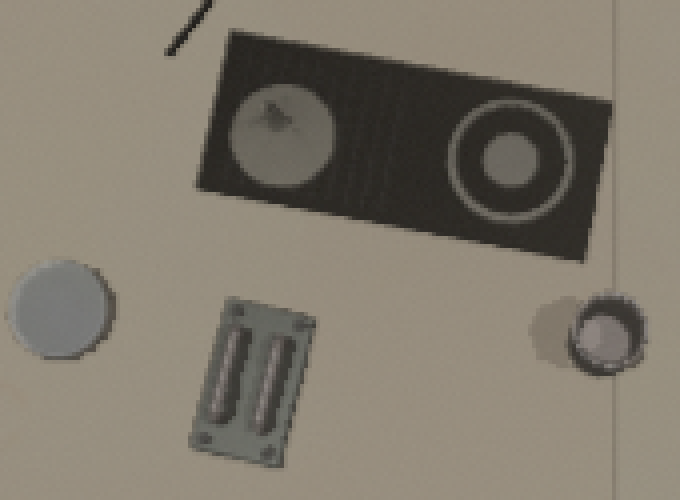

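View pics/cropB.png

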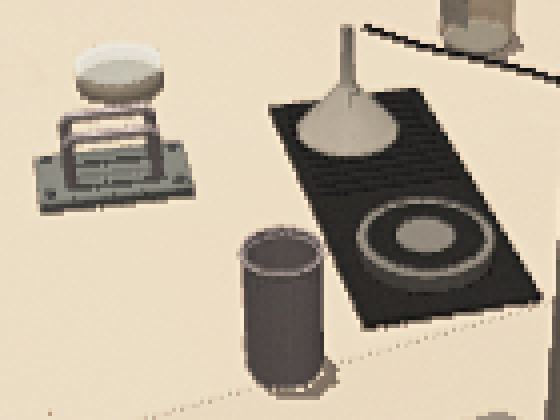

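Crop A shows the beaker rim centred at about (609,330), ring at (511,160), cradle foot corners (227,297),(316,318),(283,467),(189,447), and mat corners (231,30),(612,101),(585,262),(197,188). Crop B shows the beaker rim at (283,252), ring at (426,237), and rods level above the foot. Now I'll convert these and cross-check the two views.

Run:
```python
import pickle
from h import *
d=pickle.load(open("c0.pkl","rb"));t,s=d["top"],d["scene"]
A=lambda x,y:(165+x/4-.4,150+y/4-.4)
B=lambda x,y:(200+x/4-.4,180+y/4-.4)
print("beaker",onz(t,A(609,330),80),onz(s,B(283,252),80))
print("pad",onz(t,A(511,160),18),onz(s,B(426,237),18))
c=[onz(t,A(*p),10) for p in((227,297),(316,318),(283,467),(189,447))]
def rep(c,n):
    c=np.array(c);e=np.diff(np.vstack([c,c[:1]]),axis=0)
    print(n,c.mean(0),np.linalg.norm(e,axis=1).round(1),np.degrees(np.arctan2(e[:,1],e[:,0])).round(1))
rep(c,"foot")
rep([onz(t,A(*p),6) for p in((231,30),(612,101),(585,262),(197,188))],"mat")
rep([onz(s,B(*p),10) for p in((35,157),(190,148),(195,190),(40,207))],"foot scene")
r=[onz(t,A(*p),49) for p in((235,326),(220,420),(281,335),(264,432))];print("rods",r,np.mean(r,0))
print("funnel",onz(t,A(283,135),6),"dish",onz(t,A(60,309),18))
# hemisphere of joint angle helper
o=__import__("plant").bot.get_obs();print(o["tcp_rot"])
```

```text
beaker [497.9 119.2  80. ] [497.3 114.6  80. ]
pad [616.1 178.   18. ] [615.2 175.5  18. ]
foot [469.725 341.4    10.   ] [59.3 97.6 61.5 99. ] [-102.5  169.2   78.8  -12.1]
mat [628.05 246.95   6.  ] [257.8 109.8 258.7 109.2] [-99.9 170.8  79.9  -9.7]
foot scene [469.05 333.85  10.  ] [102.8  52.1  98.9  61.5] [ -18.4 -106.5  166.8   77.2]
rods [array([500.8, 350. ,  49. ]), array([442.2, 357.2,  49. ]), array([495.6, 321.2,  49. ]), array([435.2, 329.8,  49. ])] [468.45 339.55  49.  ]
funnel [633.2 328.2   6. ] dish [513.9 466.1  18. ]
[-3.14026363e+00 -1.79984814e-04  2.71483934e+00]
```

Both views agree to within 5 mm:

| Item | Position |
|---|---|
| Beaker | (497.5, 117.5) |
| Pad | (615.5, 177) |
| Cradle | (469.5, 340), rods at azimuth about -10° |

Plan, all with the closing axis at azimuth 80°:
1. Pick with the tool tilted 30° back.
2. Turn -90° about tool y, which lays the beaker mouth towards the robot.
3. Regrip tilted 30° back and turn -90° again, which puts the mouth down.

```bash
cat > d.py <<'E'
import sys,numpy as np
from scipy.spatial.transform import Rotation as Ro
from plant import bot
# usage: d.py gx gy gz theta_deg [yaw_x=170]  grasp-point target; theta>0 points back to robot
gx,gy,gz,th=map(float,sys.argv[1:5]);yaw=float(sys.argv[5]) if len(sys.argv)>5 else 170
o=bot.get_obs();p=np.array(o["tool_pos"]);R=Ro.from_euler("xyz",o["tcp_rot"])
T=Ro.from_euler("xyz",[np.pi,0,np.radians(yaw)])*Ro.from_rotvec([0,np.radians(th),0])
g=p-bot.grasp_offset*R.as_matrix()[:,2]
t=np.array([gx,gy,gz])+bot.grasp_offset*T.as_matrix()[:,2]
print("grasp now",g.round(1),"d tool axes",(R.inv().apply(t-p)).round(1),"in target axes",T.inv().apply(t-p).round(1),"rot",(R.inv()*T).as_rotvec().round(3),"q",o["joint_positions"].round(2),"t",o["time"],"w",o["grip_width"])
E
python3 -m handwheel '[{"claw":91.8,"rz":-0.127},{"claw":91.8,"rz":-0.126},{"claw":91.8,"ry":0.131},{"claw":91.8,"ry":0.131},{"claw":91.8,"ry":0.131},{"claw":91.8,"ry":0.131}]'
python3 d.py 557 107 154 30
```

```text
grasp now [217.1 477.6 244.9] d tool axes [-453.7 -198.9   88.6] in target axes [-381.7 -306.  -118.3] rot [ 0.065  0.52  -0.247] q [ 1.    0.34  1.52 -0.    1.28 -0.15] t 0.1 w 91.77738519120403invalid input at $[0]: expected keys claw, dx, dy, dz, rx, ry, rz
```

```bash
python3 -m handwheel '[{"claw":91.8,"dx":0,"dy":0,"dz":0,"rx":0,"ry":0,"rz":-0.127},{"claw":91.8,"dx":0,"dy":0,"dz":0,"rx":0,"ry":0,"rz":-0.126},{"claw":91.8,"dx":0,"dy":0,"dz":0,"rx":0,"ry":0.131,"rz":0},{"claw":91.8,"dx":0,"dy":0,"dz":0,"rx":0,"ry":0.131,"rz":0},{"claw":91.8,"dx":0,"dy":0,"dz":0,"rx":0,"ry":0.131,"rz":0},{"claw":91.8,"dx":0,"dy":0,"dz":0,"rx":0,"ry":0.131,"rz":0}]'
python3 d.py 557 107 154 30
```

```text
time: 0.7
tool_pos: [217.6, 478.1, 227.3]
tcp_rot: [3.14, -0.529, 2.969]
contact_force: [0.6, 0.6, -0.6]
grip_width: 91.6
grasp now [226.9 476.4 243.5] d tool axes [-380.8 -307.  -119.4] in target axes [-381.9 -306.5 -117.1] rot [ 0.001 -0.005  0.002] q [ 0.74  0.49  1.42  0.41  1.58 -0.72] t 0.7 w 91.57370521892405
```

```bash
python3 -m handwheel '[{"claw":91.8,"dx":-32,"dy":-25.5,"dz":-10,"rx":0,"ry":0,"rz":0},{"claw":91.8,"dx":-32,"dy":-25.5,"dz":-10,"rx":0,"ry":0,"rz":0},{"claw":91.8,"dx":-32,"dy":-25.5,"dz":-10,"rx":0,"ry":0,"rz":0},{"claw":91.8,"dx":-32,"dy":-25.5,"dz":-10,"rx":0,"ry":0,"rz":0},{"claw":91.8,"dx":-32,"dy":-25.5,"dz":-10,"rx":0,"ry":0,"rz":0},{"claw":91.8,"dx":-32,"dy":-25.5,"dz":-10,"rx":0,"ry":0,"rz":0}]'
python3 -m handwheel '[{"claw":91.8,"dx":-32,"dy":-25.5,"dz":-10,"rx":0,"ry":0,"rz":0},{"claw":91.8,"dx":-32,"dy":-25.5,"dz":-10,"rx":0,"ry":0,"rz":0},{"claw":91.8,"dx":-32,"dy":-25.5,"dz":-10,"rx":0,"ry":0,"rz":0},{"claw":91.8,"dx":-32,"dy":-25.5,"dz":-10,"rx":0,"ry":0,"rz":0},{"claw":91.8,"dx":-32,"dy":-25.5,"dz":-10,"rx":0,"ry":0,"rz":0},{"claw":91.8,"dx":-30,"dy":-25.5,"dz":-10,"rx":0,"ry":0,"rz":0},{"claw":91.8,"dx":0,"dy":0,"dz":0,"rx":0,"ry":0,"rz":0}]'
python3 d.py 497.5 117.5 50 30
python3 - <<'E'
from plant import bot
import cv2,numpy as np
a=bot.capture("wrist")["frame"];b=bot.capture("scene")["frame"]
c=cv2.resize(np.hstack([a,b]),(800,300),interpolation=cv2.INTER_AREA)
cv2.imwrite("pics/w1.png",c[...,::-1])
E
```

```text
time: 1.3
tool_pos: [385.0, 291.9, 182.0]
tcp_rot: [-3.141, -0.525, 2.968]
contact_force: [0.6, 1.1, -0.3]
grip_width: 91.9
time: 2.0
tool_pos: [551.2, 104.8, 137.2]
tcp_rot: [-3.14, -0.525, 2.962]
contact_force: [-1.5, 0.1, -0.4]
grip_width: 91.9
grasp now [560.5 103.1 153.5] d tool axes [  4.    3.1 121.9] in target axes [  4.2   3.2 121.9] rot [ 0.001 -0.001 -0.004] q [ 0.    0.8   1.09  0.09  1.77 -1.4 ] t 2.0 w 91.91190421257978
```

View pics/w1.png

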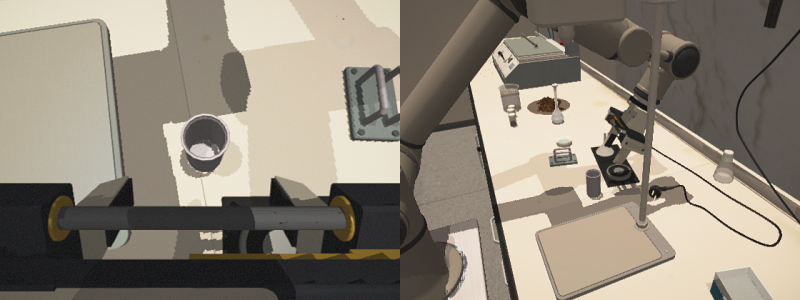

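The wrist half shows the beaker at about (205,140), centred between the fingers at about 115 and 285, with a clear path. I'll advance and grip.

```bash
python3 -m handwheel '[{"claw":91.8,"dx":2,"dy":2,"dz":30,"rx":0,"ry":0,"rz":0},{"claw":91.8,"dx":2,"dy":1,"dz":30,"rx":0,"ry":0,"rz":0},{"claw":91.8,"dx":0,"dy":0,"dz":25,"rx":0,"ry":0,"rz":0},{"claw":91.8,"dx":0,"dy":0,"dz":20,"rx":0,"ry":0,"rz":0},{"claw":91.8,"dx":0,"dy":0,"dz":17,"rx":0,"ry":0,"rz":0},{"claw":91.8,"dx":0,"dy":0,"dz":0,"rx":0,"ry":0,"rz":0}]'
python3 d.py 497.5 117.5 50 30
python3 -m handwheel '[{"claw":30,"dx":0,"dy":0,"dz":0,"rx":0,"ry":0,"rz":0},{"claw":30,"dx":0,"dy":0,"dz":0,"rx":0,"ry":0,"rz":0},{"claw":30,"dx":0,"dy":0,"dz":0,"rx":0,"ry":0,"rz":0},{"claw":30,"dx":0,"dy":0,"dz":0,"rx":0,"ry":0,"rz":0},{"claw":30,"dx":0,"dy":0,"dz":0,"rx":0,"ry":0,"rz":0},{"claw":30,"dx":0,"dy":0,"dz":0,"rx":0,"ry":0,"rz":0},{"claw":30,"dx":0,"dy":0,"dz":0,"rx":0,"ry":0,"rz":0},{"claw":30,"dx":0,"dy":0,"dz":0,"rx":0,"ry":0,"rz":0}]'
```

```text
time: 2.7
tool_pos: [483.4, 124.5, 35.0]
tcp_rot: [-3.141, -0.529, 2.97]
contact_force: [0.1, -1.6, -0.3]
grip_width: 91.7
grasp now [492.8 122.9  51.2] d tool axes [-5.5 -4.5 -1.8] in target axes [-5.5 -4.4 -1.7] rot [-0.002 -0.005  0.002] q [ 0.03  0.81  1.4   0.1   1.46 -1.41] t 2.7 w 91.67787251800881
time: 3.5
tool_pos: [486.4, 123.0, 35.9]
tcp_rot: [3.142, -0.524, 2.968]
contact_force: [0.1, -1.3, 0.9]
grip_width: 43.7
```

```bash
python3 -m handwheel '[{"claw":30,"dx":5,"dy":0,"dz":-8.7,"rx":0,"ry":0,"rz":0},{"claw":30,"dx":15,"dy":0,"dz":-26,"rx":0,"ry":0,"rz":0},{"claw":30,"dx":20,"dy":0,"dz":-34.6,"rx":0,"ry":0,"rz":0},{"claw":30,"dx":20,"dy":0,"dz":-34.6,"rx":0,"ry":0,"rz":0},{"claw":30,"dx":20,"dy":0,"dz":-34.6,"rx":0,"ry":0,"rz":0},{"claw":30,"dx":20,"dy":0,"dz":-34.6,"rx":0,"ry":0,"rz":0}]'
python3 -m handwheel '[{"claw":30,"dx":0,"dy":30,"dz":0,"rx":0,"ry":-0.12,"rz":0},{"claw":30,"dx":0,"dy":30,"dz":0,"rx":0,"ry":-0.12,"rz":0},{"claw":30,"dx":0,"dy":30,"dz":0,"rx":0,"ry":-0.12,"rz":0},{"claw":30,"dx":0,"dy":30,"dz":0,"rx":0,"ry":-0.12,"rz":0},{"claw":30,"dx":0,"dy":30,"dz":0,"rx":0,"ry":-0.12,"rz":0},{"claw":30,"dx":0,"dy":30,"dz":0,"rx":0,"ry":-0.12,"rz":0},{"claw":30,"dx":0,"dy":30,"dz":0,"rx":0,"ry":-0.12,"rz":0}]'
python3 d.py 458.7 341.9 160 -60
python3 -m handwheel '[{"claw":30,"dx":0,"dy":0,"dz":0,"rx":0,"ry":-0.122,"rz":0},{"claw":30,"dx":0,"dy":0,"dz":0,"rx":0,"ry":-0.122,"rz":0},{"claw":30,"dx":0,"dy":0,"dz":0,"rx":0,"ry":-0.122,"rz":0},{"claw":30,"dx":0,"dy":0,"dz":0,"rx":0,"ry":-0.122,"rz":0},{"claw":30,"dx":0,"dy":0,"dz":0,"rx":0,"ry":-0.122,"rz":0},{"claw":30,"dx":0,"dy":0,"dz":0,"rx":0,"ry":-0.122,"rz":0}]'
python3 d.py 458.7 341.9 160 -60
```

```text
time: 4.1
tool_pos: [485.9, 123.1, 238.1]
tcp_rot: [3.141, -0.524, 2.968]
contact_force: [0.9, 0.4, -0.2]
grip_width: 43.6
time: 4.8
tool_pos: [522.3, 331.2, 237.3]
tcp_rot: [3.139, 0.321, 2.967]
contact_force: [0.8, -0.8, -1.3]
grip_width: 43.4
grasp now [516.5 332.2 255.1] d tool axes [73.1 -0.7 67. ] in target axes [99.2 -0.5  1.6] rot [ 0.002 -0.726 -0.001] q [ 0.55  0.39  1.47 -0.24  1.05 -0.75] t 4.8 w 43.437945927600765
time: 5.4
tool_pos: [533.4, 346.0, 296.6]
tcp_rot: [-3.122, 0.867, 2.97]
contact_force: [1.6, 1.4, 0.1]
grip_width: 43.6
grasp now [519.4 348.8 308.8] d tool axes [148.  -15.8  51.6] in target axes [154.8 -17.   24. ] rot [-0.016 -0.18   0.004] q [ 0.77  0.32  1.68 -1.    0.85 -0.04] t 5.4 w 43.60166642438343
```

Forward tilt at the cradle stalls near -50° because joint 4 reaches its -1.0 limit. I'll test whether -35° works at the cradle; if so, I'll set the beaker down and regrip at +55°.

```bash
python3 -m handwheel '[{"claw":30,"dx":0,"dy":0,"dz":0,"rx":0,"ry":0.08,"rz":0},{"claw":30,"dx":0,"dy":0,"dz":0,"rx":0,"ry":0.1,"rz":0},{"claw":30,"dx":0,"dy":0,"dz":0,"rx":0,"ry":0.1,"rz":0},{"claw":30,"dx":0,"dy":0,"dz":0,"rx":0,"ry":0,"rz":0}]'
python3 d.py 458.7 341.9 150 -35
python3 - <<'E'
from plant import bot
print(bot.capture("wrist")["mount"])
E
```

```text
time: 5.8
tool_pos: [536.5, 346.0, 299.9]
tcp_rot: [-3.135, 0.59, 2.957]
contact_force: [0.7, -0.1, -1.3]
grip_width: 43.9
grasp now [526.2 348.1 315.6] d tool axes [146.  -17.5 101.4] in target axes [148.2 -17.6  98.1] rot [-0.012 -0.021 -0.008] q [ 0.66  0.33  1.49 -0.53  0.98 -0.5 ] t 5.8 w 43.90862792698023
[[-3.88751344e-04 -9.61748573e-01 -2.73933443e-01  7.41957991e+01]
 [ 9.99999776e-01 -5.23125985e-04  4.17489778e-04  1.09335933e+00]
 [-5.44821900e-04 -2.73933219e-01  9.61748561e-01 -1.58127419e+02]
 [ 0.00000000e+00  0.00000000e+00  0.00000000e+00  1.00000000e+00]]
```

```bash
python3 -m handwheel '[{"claw":30,"dx":29,"dy":-3,"dz":20,"rx":0,"ry":0,"rz":0},{"claw":30,"dx":29,"dy":-3,"dz":20,"rx":0,"ry":0,"rz":0},{"claw":30,"dx":29,"dy":-3,"dz":20,"rx":0,"ry":0,"rz":0},{"claw":30,"dx":29,"dy":-4,"dz":20,"rx":0,"ry":0,"rz":0},{"claw":30,"dx":30,"dy":-4,"dz":20,"rx":0,"ry":0,"rz":0},{"claw":30,"dx":0,"dy":0,"dz":0,"rx":0,"ry":0,"rz":0}]'
python3 d.py 458.7 341.9 150 -35
python3 d.py 480 150 170 30
```

```text
time: 6.45
tool_pos: [462.2, 338.0, 128.2]
tcp_rot: [-3.12, 0.583, 2.97]
contact_force: [-0.4, -0.5, -1.7]
grip_width: 43.7
grasp now [452.  340.2 143.9] d tool axes [-9.1  3.2 -1.7] in target axes [-9.1  3.2 -1.4] rot [-0.02  -0.028  0.003] q [ 0.75  0.44  1.86 -0.83  0.66 -0.02] t 6.45 w 43.7265259315683
grasp now [452.  340.2 143.9] d tool axes [ -47.6 -182.1    4.8] in target axes [ -22.6 -182.   -42.5] rot [-0.019  1.106 -0.008] q [ 0.75  0.44  1.86 -0.83  0.66 -0.02] t 6.45 w 43.7265259315683
```

At z=144, -35° already needs q4=-0.83, so I'll lay at -25°, which means picking at +65°. Next I'll set the beaker down upright in a clear spot.

```bash
python3 -m handwheel '[{"claw":30,"dx":-23,"dy":0,"dz":-33,"rx":0,"ry":0,"rz":0},{"claw":30,"dx":-23,"dy":-22,"dz":-33,"rx":0,"ry":0,"rz":0},{"claw":30,"dx":0,"dy":-20,"dz":0,"rx":0,"ry":0.138,"rz":0},{"claw":30,"dx":0,"dy":-20,"dz":0,"rx":0,"ry":0.138,"rz":0},{"claw":30,"dx":0,"dy":-20,"dz":0,"rx":0,"ry":0.138,"rz":0},{"claw":30,"dx":0,"dy":-20,"dz":0,"rx":0,"ry":0.138,"rz":0},{"claw":30,"dx":0,"dy":-20,"dz":0,"rx":0,"ry":0.138,"rz":0},{"claw":30,"dx":0,"dy":-20,"dz":0,"rx":0,"ry":0.138,"rz":0},{"claw":30,"dx":0,"dy":-20,"dz":0,"rx":0,"ry":0.138,"rz":0},{"claw":30,"dx":0,"dy":-20,"dz":0,"rx":0,"ry":0.138,"rz":0}]'
python3 -m handwheel '[{"claw":30,"dx":0,"dy":0,"dz":0,"rx":0,"ry":0,"rz":0}]'
python3 d.py 480 150 54 30
```

```text
time: 7.45
tool_pos: [436.4, 163.0, 217.8]
tcp_rot: [-3.13, -0.493, 2.949]
contact_force: [0.3, 0.1, -1.7]
grip_width: 43.3
time: 7.55
tool_pos: [437.2, 161.0, 214.7]
tcp_rot: [-3.125, -0.496, 2.943]
contact_force: [1.1, 0.3, -0.9]
grip_width: 43.5
grasp now [446.  159.6 231.2] d tool axes [-114.8   -0.4  139.1] in target axes [-118.5   -3.5  135.9] rot [-0.004  0.027 -0.021] q [ 0.1   0.52  1.38  0.13  1.72 -1.29] t 7.55 w 43.47661578059827
```

```bash
python3 -m handwheel '[{"claw":30,"dx":0,"dy":0,"dz":0,"rx":-0.004,"ry":0.027,"rz":-0.021},{"claw":30,"dx":-23,"dy":-1,"dz":27,"rx":0,"ry":0,"rz":0},{"claw":30,"dx":-23,"dy":-1,"dz":27,"rx":0,"ry":0,"rz":0},{"claw":30,"dx":-23,"dy":-1,"dz":27,"rx":0,"ry":0,"rz":0},{"claw":30,"dx":-23,"dy":0,"dz":27,"rx":0,"ry":0,"rz":0},{"claw":30,"dx":-22,"dy":0,"dz":19,"rx":0,"ry":0,"rz":0},{"claw":30,"dx":0,"dy":0,"dz":0,"rx":0,"ry":0,"rz":0},{"claw":30,"dx":0,"dy":0,"dz":0,"rx":0,"ry":0,"rz":0}]'
python3 d.py 480 150 52 30
```

```text
time: 8.35
tool_pos: [470.1, 156.0, 50.0]
tcp_rot: [3.14, -0.519, 2.973]
contact_force: [0.8, 0.6, -0.7]
grip_width: 43.7
grasp now [479.3 154.4  66.3] d tool axes [-8.2 -4.3 11.8] in target axes [-8.3 -4.2 11.7] rot [-0.001  0.005  0.005] q [ 0.08  0.77  1.42  0.13  1.45 -1.37] t 8.35 w 43.70904550734063
```

```bash
python3 -m handwheel '[{"claw":30,"dx":-3,"dy":0,"dz":5.2,"rx":0,"ry":0.005,"rz":0},{"claw":30,"dx":-2.5,"dy":0,"dz":4.3,"rx":0,"ry":0,"rz":0},{"claw":30,"dx":0,"dy":0,"dz":0,"rx":0,"ry":0,"rz":0}]'
python3 -m handwheel '[{"claw":30,"dx":-0.5,"dy":0,"dz":0.9,"rx":0,"ry":0,"rz":0},{"claw":30,"dx":-0.5,"dy":0,"dz":0.9,"rx":0,"ry":0,"rz":0},{"claw":30,"dx":0,"dy":0,"dz":0,"rx":0,"ry":0,"rz":0}]'
python3 -m handwheel '[{"claw":30,"dx":-0.5,"dy":0,"dz":0.9,"rx":0,"ry":0,"rz":0},{"claw":30,"dx":0,"dy":0,"dz":0,"rx":0,"ry":0,"rz":0}]'
python3 -c "
from plant import bot
o=bot.get_obs();print(o)"
```

```text
time: 8.65
tool_pos: [470.1, 155.2, 38.1]
tcp_rot: [3.14, -0.525, 2.971]
contact_force: [0.6, 0.3, -1.4]
grip_width: 43.5
time: 8.95
tool_pos: [470.3, 155.1, 35.9]
tcp_rot: [3.14, -0.525, 2.971]
contact_force: [0.5, -0.4, 0.4]
grip_width: 43.5
time: 9.15
tool_pos: [470.4, 155.1, 35.8]
tcp_rot: [3.14, -0.525, 2.971]
contact_force: [0.1, -1.0, 7.7]
grip_width: 43.8
{'time': 9.15, 'joint_positions': array([ 0.0808688 ,  0.79460557,  1.42492513,  0.12791734,  1.4337672 ,
       -1.36945378]), 'dq': array([ 0.00169276,  0.00172897,  0.00241463, -0.00045794, -0.00150313,
        0.00102546]), 'tau': array([  0.44322705, -53.01360011, -15.92622399,   0.42115775,
         1.31302468,   0.05530524]), 'tool_pos': array([470.41782797, 155.10441341,  35.84025065]), 'tcp_rot': array([ 3.13986394, -0.52472325,  2.9709036 ]), 'contact_force': array([ 0.14881368, -0.98094542,  7.67723814]), 'moment': array([0.06806987, 0.31114262, 0.07395069]), 'grip_width': 43.774251895041544}
```

The beaker stands on the worktop, with a 7.7 N contact. I'll release it and pivot the tool to 65° about the grasp point.

```bash
python3 -m handwheel '[{"claw":91.8,"dx":0,"dy":0,"dz":0,"rx":0,"ry":0,"rz":0},{"claw":91.8,"dx":0,"dy":0,"dz":0,"rx":0,"ry":0,"rz":0},{"claw":91.8,"dx":0,"dy":0,"dz":0,"rx":0,"ry":0,"rz":0},{"claw":91.8,"dx":0,"dy":0,"dz":0,"rx":0,"ry":0,"rz":0},{"claw":91.8,"dx":0,"dy":0,"dz":0,"rx":0,"ry":0,"rz":0},{"claw":91.8,"dx":0,"dy":0,"dz":0,"rx":0,"ry":0,"rz":0},{"claw":91.8,"dx":0,"dy":0,"dz":0,"rx":0,"ry":0,"rz":0}]'
python3 -m handwheel '[{"claw":91.8,"dx":2.3,"dy":0,"dz":0,"rx":0,"ry":0.122,"rz":0},{"claw":91.8,"dx":2.3,"dy":0,"dz":0,"rx":0,"ry":0.122,"rz":0},{"claw":91.8,"dx":2.3,"dy":0,"dz":0,"rx":0,"ry":0.122,"rz":0},{"claw":91.8,"dx":2.3,"dy":0,"dz":0,"rx":0,"ry":0.122,"rz":0},{"claw":91.8,"dx":2.3,"dy":0,"dz":0,"rx":0,"ry":0.122,"rz":0},{"claw":91.8,"dx":0,"dy":0,"dz":0,"rx":0,"ry":0,"rz":0}]'
python3 d.py 481 153.4 48 65
```

```text
time: 9.85
tool_pos: [470.1, 155.2, 34.6]
tcp_rot: [3.14, -0.525, 2.971]
contact_force: [0.0, 0.5, -0.2]
grip_width: 90.7
time: 10.45
tool_pos: [461.0, 156.0, 38.8]
tcp_rot: [-3.14, -1.143, 2.968]
contact_force: [0.2, 0.4, -0.1]
grip_width: 91.8
grasp now [477.9 153.1  46.6] d tool axes [-0.2  0.9 -3.3] in target axes [-0.2  0.9 -3.3] rot [-0.002 -0.008  0.   ] q [ 0.04  1.16  1.02  0.22  2.09 -1.37] t 10.45 w 91.794663310145
```

```bash
python3 -m handwheel '[{"claw":91.8,"dx":0,"dy":0,"dz":-3,"rx":0,"ry":-0.008,"rz":0},{"claw":30,"dx":0,"dy":0,"dz":0,"rx":0,"ry":0,"rz":0},{"claw":30,"dx":0,"dy":0,"dz":0,"rx":0,"ry":0,"rz":0},{"claw":30,"dx":0,"dy":0,"dz":0,"rx":0,"ry":0,"rz":0},{"claw":30,"dx":0,"dy":0,"dz":0,"rx":0,"ry":0,"rz":0},{"claw":30,"dx":0,"dy":0,"dz":0,"rx":0,"ry":0,"rz":0},{"claw":30,"dx":0,"dy":0,"dz":0,"rx":0,"ry":0,"rz":0},{"claw":30,"dx":0,"dy":0,"dz":0,"rx":0,"ry":0,"rz":0},{"claw":30,"dx":0,"dy":0,"dz":0,"rx":0,"ry":0,"rz":0}]'
python3 d.py 481 153.4 48 65
python3 -m handwheel '[{"claw":30,"dx":9,"dy":0,"dz":-4.2,"rx":0,"ry":0,"rz":0},{"claw":30,"dx":27,"dy":0,"dz":-12.6,"rx":0,"ry":0,"rz":0},{"claw":30,"dx":36,"dy":0,"dz":-17,"rx":0,"ry":0,"rz":0},{"claw":30,"dx":36,"dy":0,"dz":-17,"rx":0,"ry":0,"rz":0},{"claw":30,"dx":36,"dy":0,"dz":-17,"rx":0,"ry":0,"rz":0},{"claw":30,"dx":0,"dy":0,"dz":0,"rx":0,"ry":-0.12,"rz":0},{"claw":30,"dx":0,"dy":10,"dz":0,"rx":0,"ry":-0.12,"rz":0},{"claw":30,"dx":0,"dy":15,"dz":0,"rx":0,"ry":-0.12,"rz":0},{"claw":30,"dx":0,"dy":20,"dz":0,"rx":0,"ry":-0.12,"rz":0},{"claw":30,"dx":0,"dy":20,"dz":0,"rx":0,"ry":-0.12,"rz":0}]'
python3 -m handwheel '[{"claw":30,"dx":0,"dy":20,"dz":0,"rx":0,"ry":-0.12,"rz":0},{"claw":30,"dx":0,"dy":20,"dz":0,"rx":0,"ry":-0.12,"rz":0},{"claw":30,"dx":0,"dy":20,"dz":0,"rx":0,"ry":-0.12,"rz":0},{"claw":30,"dx":0,"dy":20,"dz":0,"rx":0,"ry":-0.12,"rz":0},{"claw":30,"dx":0,"dy":20,"dz":0,"rx":0,"ry":-0.12,"rz":0},{"claw":30,"dx":0,"dy":20,"dz":0,"rx":0,"ry":-0.12,"rz":0},{"claw":30,"dx":0,"dy":20,"dz":0,"rx":0,"ry":-0.12,"rz":0},{"claw":30,"dx":0,"dy":5,"dz":0,"rx":0,"ry":-0.12,"rz":0},{"claw":30,"dx":0,"dy":0,"dz":0,"rx":0,"ry":0,"rz":0}]'
python3 d.py 461.6 341.4 130 -25
```

```text
time: 11.35
tool_pos: [464.8, 156.1, 43.9]
tcp_rot: [3.139, -1.127, 2.973]
contact_force: [0.1, 0.2, 0.8]
grip_width: 43.5
grasp now [481.5 153.1  51.9] d tool axes [-3.2  0.2  2.2] in target axes [-3.2  0.2  2.1] rot [-0.002  0.007  0.002] q [ 0.04  1.15  1.01  0.22  2.09 -1.37] t 11.35 w 43.52880935698821
time: 12.35
tool_pos: [475.7, 220.5, 204.0]
tcp_rot: [3.139, -0.521, 2.97]
contact_force: [0.1, 0.1, -0.3]
grip_width: 43.6
time: 13.25
tool_pos: [496.6, 363.8, 202.2]
tcp_rot: [-3.14, 0.432, 2.975]
contact_force: [0.1, 1.0, -2.4]
grip_width: 43.7
grasp now [488.9 365.1 219.3] d tool axes [ 58.1 -27.9  71.6] in target axes [ 58.3 -28.2  71.4] rot [ 0.002 -0.004  0.007] q [ 0.67  0.4   1.59 -0.41  0.89 -0.52] t 13.25 w 43.68475016083562
```

```bash
python3 -m handwheel '[{"claw":30,"dx":16,"dy":-7,"dz":18,"rx":0,"ry":0,"rz":0},{"claw":30,"dx":16,"dy":-7,"dz":18,"rx":0,"ry":0,"rz":0},{"claw":30,"dx":15,"dy":-7,"dz":18,"rx":0,"ry":0,"rz":0},{"claw":30,"dx":15,"dy":-7,"dz":18,"rx":0,"ry":0,"rz":0},{"claw":30,"dx":0,"dy":0,"dz":0,"rx":0,"ry":0,"rz":0},{"claw":30,"dx":0,"dy":0,"dz":0,"rx":0,"ry":0,"rz":0}]'
python3 d.py 457.7 342.1 110 -25
python3 - <<'E'
from plant import bot
import cv2,numpy as np,pickle
w=bot.capture("wrist");s=bot.capture("scene");t=bot.capture("top");pickle.dump((s,t,w),open("c1.pkl","wb"))
a=cv2.resize(w["frame"],(400,300),interpolation=3);b=cv2.resize(s["frame"][150:270,160:320],(400,300),interpolation=2)
c=cv2.resize(t["frame"][190:310,150:310],(400,300),interpolation=2)
cv2.imwrite("pics/v1.png",np.vstack([np.hstack([a,b]),np.hstack([c,c*0])])[...,::-1])
E
```

```text
time: 13.85
tool_pos: [470.6, 339.6, 112.6]
tcp_rot: [3.141, 0.433, 2.968]
contact_force: [0.3, 0.5, -1.0]
grip_width: 43.2
grasp now [462.8 340.9 129.7] d tool axes [12.9  0.2 15.7] in target axes [13.   0.2 15.6] rot [ 0.002 -0.004  0.001] q [ 0.66  0.46  1.79 -0.53  0.66 -0.35] t 13.85 w 43.21149356336108
```

View pics/v1.png

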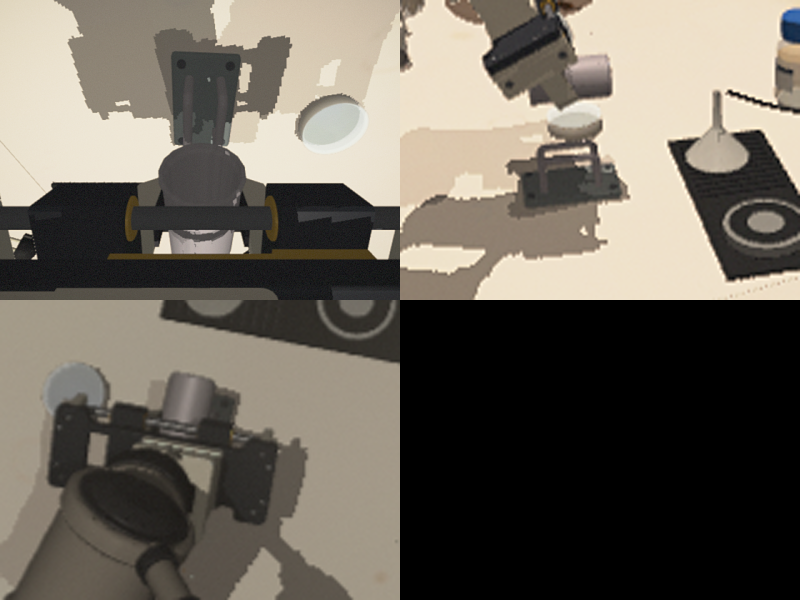

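The wrist quadrant shows the foot's far corners near (172,52) and (240,52), rods at x≈188 and 222, and the beaker mouth centred at about (202,178), all at 400-px scale. I'll use this view to check the lateral alignment.

Run:
```python
import pickle,cv2
from h import *
from plant import bot
from scipy.spatial.transform import Rotation as Ro
s,t,w=pickle.load(open("c1.pkl","rb"));o=bot.get_obs()
T=np.eye(4);T[:3,:3]=Ro.from_euler("xyz",o["tcp_rot"]).as_matrix();T[:3,3]=o["tool_pos"]
w["view"]=np.linalg.inv(T@np.array(w["mount"]));pickle.dump(w,open("w1.pkl","wb"))
k=1.4
a=[onz(w,(k*x,k*y),10) for x,y in((172,52),(240,52))];print("far corners",a,np.linalg.norm(a[0]-a[1]),np.mean(a,0))
print("expected far mid",np.array([469.5,340])+50*np.array([.985,-.174]))
f=cv2.resize(w["frame"][60:220,200:380],None,fx=4,fy=4,interpolation=2)[:600]
f=cv2.convertScaleAbs(f,alpha=1.8);cv2.imwrite("pics/w2.png",f[...,::-1])
```

```text
far corners [array([412.2, 327.5,  10. ]), array([422. , 383.5,  10. ])] 56.85103341189147 [417.1 355.5  10. ]
expected far mid [518.75 331.3 ]
```

View pics/w2.png

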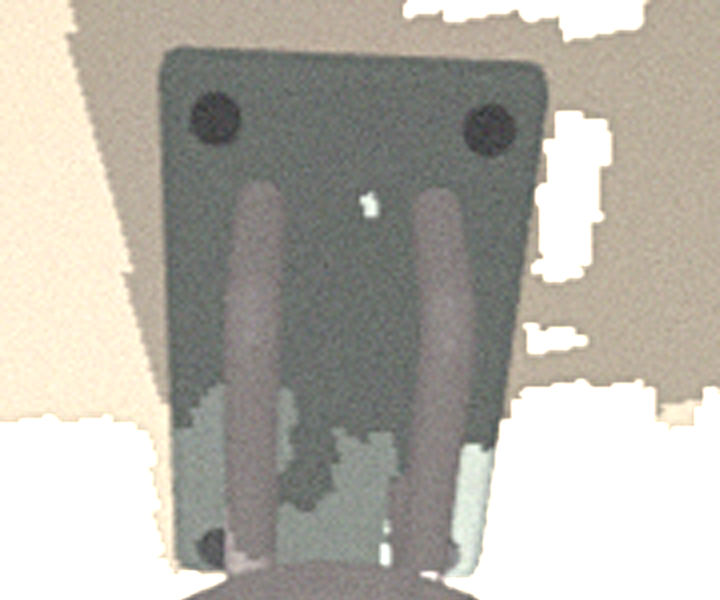

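Run:
```python
import pickle
from h import *
w=pickle.load(open("w1.pkl","rb"))
P=lambda x,y:(200+x/4-.4,60+y/4-.4)
c=[onz(w,P(160,47),10),onz(w,P(547,62),10),onz(w,P(180,572),10),onz(w,P(475,575),10)];print("foot",c)
r=[onz(w,P(*p),49) for p in((255,300),(447,320),(250,570),(425,570))];print("rods",r, (r[0]+r[1])/2,(r[2]+r[3])/2)
v=np.array([.985,-.174,0]);n=np.array([.174,.985,0])
for p in [(r[0]+r[1])/2,(r[2]+r[3])/2,(c[0]+c[1])/2,(c[2]+c[3])/2]: print("lateral n·p",p@n, "along",p@v)
G=np.array([462.8,340.9,129.7]);print("grasp lateral",G@n,"mouth px (560 scale)",proj(w,G-28*v))
print("rodgap",abs((r[0]-r[1])@n),abs((r[2]-r[3])@n))
# mouth edges in image at widest: half-scale 400 view x159..245
m=[onz(w,(1.4*x,1.4*176),130) for x in(159,245)];print("mouth edges",m,np.mean(m,0)@n)
```

```text
foot [array([411.2, 327. ,  10. ]), array([423.4, 383.6,  10. ]), array([510.5, 305.8,  10. ]), array([521.3, 362.3,  10. ])]
rods [array([434., 338.,  49.]), array([441.7, 363.7,  49. ]), array([481.1, 327.4,  49. ]), array([485.9, 354.9,  49. ])] [437.85 350.85  49.  ] [483.5  341.15  49.  ]
lateral n·p 421.77315000000004 along 370.23435
lateral n·p 420.16175 along 416.8874
lateral n·p 422.5807 along 349.21829999999994
lateral n·p 418.80585 along 450.03679999999997
grasp lateral 416.3137 mouth px (560 scale) [276.50080176 239.40993528]
rodgap 26.654299999999985 27.922699999999992
mouth edges [array([435.1, 324.7, 130. ]), array([443.2, 370.4, 130. ])] 418.74884999999995
```

Wrist camera: cradle yaw about -12°, and the beaker needs about +2 mm sideways. Blending all views gives a grasp target of (456.4, 344, 67) at yaw 168.5°.

```bash
python3 -m handwheel '[{"claw":30,"dx":7,"dy":1.5,"dz":6,"rx":0,"ry":0,"rz":0},{"claw":30,"dx":7,"dy":1,"dz":6,"rx":0,"ry":0,"rz":0},{"claw":30,"dx":0,"dy":0,"dz":0,"rx":0.011,"ry":-0.004,"rz":0.024},{"claw":30,"dx":7,"dy":0,"dz":15,"rx":0,"ry":0,"rz":0},{"claw":30,"dx":7,"dy":0,"dz":15,"rx":0,"ry":0,"rz":0},{"claw":30,"dx":0,"dy":0,"dz":0,"rx":0,"ry":0,"rz":0},{"claw":30,"dx":0,"dy":0,"dz":0,"rx":0,"ry":0,"rz":0}]'
python3 d.py 456.4 344.1 67 -25.4 168.5
```

```text
time: 14.7
tool_pos: [462.1, 343.8, 61.5]
tcp_rot: [3.141, 0.436, 2.944]
contact_force: [0.2, 0.4, -1.6]
grip_width: 43.8
grasp now [454.3 345.3  78.6] d tool axes [ 2.7 -0.8 11.5] in target axes [ 2.8 -0.8 11.5] rot [ 0.002 -0.007  0.003] q [ 0.69  0.54  1.84 -0.65  0.57 -0.17] t 14.7 w 43.75196880408187
```

```bash
python3 -m handwheel '[{"claw":30,"dx":1,"dy":-0.8,"dz":4,"rx":0,"ry":-0.007,"rz":0},{"claw":30,"dx":1,"dy":0,"dz":4,"rx":0,"ry":0,"rz":0},{"claw":30,"dx":0,"dy":0,"dz":0,"rx":0,"ry":0,"rz":0},{"claw":30,"dx":0,"dy":0,"dz":0,"rx":0,"ry":0,"rz":0}]'
python3 -m handwheel '[{"claw":30,"dx":0.6,"dy":0,"dz":1.4,"rx":0,"ry":0,"rz":0},{"claw":30,"dx":0,"dy":0,"dz":0,"rx":0,"ry":0,"rz":0}]'
python3 -m handwheel '[{"claw":30,"dx":0.4,"dy":0,"dz":0.9,"rx":0,"ry":0,"rz":0},{"claw":30,"dx":0,"dy":0,"dz":0,"rx":0,"ry":0,"rz":0}]'
python3 d.py 456.4 344.1 67 -25.4 168.5
```

```text
time: 15.1
tool_pos: [463.9, 342.6, 54.0]
tcp_rot: [3.14, 0.444, 2.943]
contact_force: [-0.1, -0.3, -2.1]
grip_width: 43.2
time: 15.3
tool_pos: [463.9, 342.6, 52.3]
tcp_rot: [3.14, 0.444, 2.943]
contact_force: [0.3, 0.2, -1.4]
grip_width: 43.2
time: 15.5
tool_pos: [464.0, 342.6, 51.3]
tcp_rot: [3.14, 0.444, 2.943]
contact_force: [-0.3, 0.8, -1.2]
grip_width: 43.1
grasp now [456.1 344.2  68.3] d tool axes [ 0.3 -0.1  1.3] in target axes [ 0.3 -0.1  1.3] rot [0.002 0.001 0.002] q [ 0.69  0.56  1.85 -0.69  0.55 -0.12] t 15.5 w 43.13896257681506
```

```bash
python3 -m handwheel '[{"claw":30,"dx":0.4,"dy":0,"dz":0.9,"rx":0,"ry":0,"rz":0},{"claw":30,"dx":0,"dy":0,"dz":0,"rx":0,"ry":0,"rz":0}]'
python3 -m handwheel '[{"claw":30,"dx":0.2,"dy":0,"dz":0.5,"rx":0,"ry":0,"rz":0},{"claw":30,"dx":0,"dy":0,"dz":0,"rx":0,"ry":0,"rz":0}]'
python3 - <<'E'
from plant import bot
import cv2,numpy as np
w=bot.capture("wrist");s=bot.capture("scene")
a=cv2.resize(w["frame"],(400,300),interpolation=3);b=cv2.resize(s["frame"][170:260,170:290],(400,300),interpolation=2)
cv2.imwrite("pics/v3.png",np.hstack([a,b])[...,::-1])
E
```

```text
time: 15.7
tool_pos: [464.4, 343.1, 50.7]
tcp_rot: [3.139, 0.445, 2.943]
contact_force: [0.9, 2.1, 1.3]
grip_width: 43.9
time: 15.9
tool_pos: [464.5, 343.2, 50.5]
tcp_rot: [3.139, 0.445, 2.943]
contact_force: [-2.0, 1.1, 4.4]
grip_width: 43.4
```

View pics/v3.png

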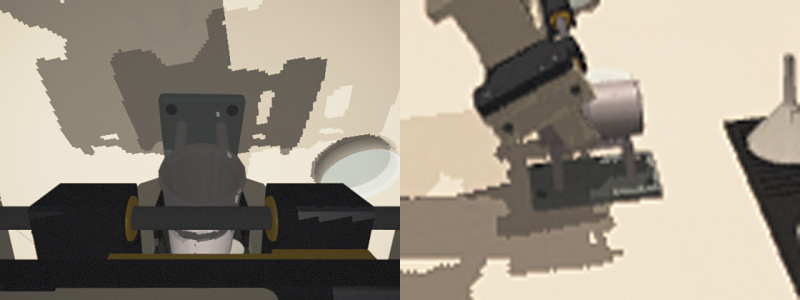

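The force has risen to 4.4 N at axis height 67, and the mouth at x≈202 is centred over the rods at 182 and 220. I'll release and withdraw along the tool axis.

```bash
python3 -m handwheel '[{"claw":91.8,"dx":0,"dy":0,"dz":0,"rx":0,"ry":0,"rz":0},{"claw":91.8,"dx":0,"dy":0,"dz":0,"rx":0,"ry":0,"rz":0},{"claw":91.8,"dx":0,"dy":0,"dz":0,"rx":0,"ry":0,"rz":0},{"claw":91.8,"dx":0,"dy":0,"dz":0,"rx":0,"ry":0,"rz":0},{"claw":91.8,"dx":0,"dy":0,"dz":0,"rx":0,"ry":0,"rz":0},{"claw":91.8,"dx":0,"dy":0,"dz":0,"rx":0,"ry":0,"rz":0},{"claw":91.8,"dx":0,"dy":0,"dz":0,"rx":0,"ry":0,"rz":0}]'
python3 -m handwheel '[{"claw":91.8,"dx":0,"dy":0,"dz":-10,"rx":0,"ry":0,"rz":0},{"claw":91.8,"dx":0,"dy":0,"dz":-30,"rx":0,"ry":0,"rz":0},{"claw":91.8,"dx":0,"dy":0,"dz":-30,"rx":0,"ry":0,"rz":0},{"claw":91.8,"dx":0,"dy":0,"dz":-40,"rx":0,"ry":0,"rz":0},{"claw":91.8,"dx":0,"dy":0,"dz":-40,"rx":0,"ry":0,"rz":0},{"claw":91.8,"dx":0,"dy":0,"dz":-40,"rx":0,"ry":0,"rz":0}]'
python3 -m handwheel '[{"claw":91.8,"dx":0,"dy":0,"dz":0,"rx":0,"ry":0.127,"rz":0},{"claw":91.8,"dx":0,"dy":0,"dz":0,"rx":0,"ry":0.127,"rz":0},{"claw":91.8,"dx":0,"dy":0,"dz":0,"rx":0,"ry":0.127,"rz":0},{"claw":91.8,"dx":-30,"dy":0,"dz":0,"rx":0,"ry":0.127,"rz":0},{"claw":91.8,"dx":-30,"dy":0,"dz":0,"rx":0,"ry":0.127,"rz":0},{"claw":91.8,"dx":-30,"dy":0,"dz":0,"rx":0,"ry":0.127,"rz":0},{"claw":91.8,"dx":-30,"dy":0,"dz":0,"rx":0,"ry":0.127,"rz":0}]'
python3 d.py 566 322 130 55 168.5
```

```text
time: 16.7
tool_pos: [464.0, 342.5, 49.8]
tcp_rot: [3.14, 0.444, 2.943]
contact_force: [0.4, 0.4, -0.0]
grip_width: 91.0
time: 17.3
tool_pos: [382.6, 358.4, 223.4]
tcp_rot: [3.14, 0.443, 2.943]
contact_force: [0.1, -0.3, -0.2]
grip_width: 92.0
time: 18.0
tool_pos: [500.9, 335.2, 208.4]
tcp_rot: [3.136, -0.447, 2.947]
contact_force: [0.9, 0.9, 1.2]
grip_width: 91.9
grasp now [508.8 333.5 225.4] d tool axes [-84.6  -0.6  58.4] in target axes [-102.4    0.     9.3] rot [0.001 0.513 0.006] q [ 0.34  0.72  1.01  0.23  1.79 -1.03] t 18.0 w 91.9393266779532
```

```bash
python3 -m handwheel '[{"claw":91.8,"dx":0,"dy":0,"dz":0,"rx":0,"ry":0.128,"rz":0},{"claw":91.8,"dx":0,"dy":0,"dz":0,"rx":0,"ry":0.128,"rz":0},{"claw":91.8,"dx":0,"dy":0,"dz":0,"rx":0,"ry":0.128,"rz":0.006},{"claw":91.8,"dx":-20,"dy":0,"dz":0,"rx":0,"ry":0.129,"rz":0},{"claw":91.8,"dx":-40,"dy":0,"dz":4,"rx":0,"ry":0,"rz":0},{"claw":91.8,"dx":-40,"dy":0,"dz":4,"rx":0,"ry":0,"rz":0},{"claw":91.8,"dx":0,"dy":0,"dz":0,"rx":0,"ry":0,"rz":0}]'
python3 d.py 478 339.8 67 55 168.5
python3 - <<'E'
from plant import bot
import cv2,numpy as np
w=bot.capture("wrist");s=bot.capture("scene");t=bot.capture("top")
a=cv2.resize(w["frame"],(400,300),interpolation=3);b=cv2.resize(s["frame"][170:260,170:290],(400,300),interpolation=2)
cv2.imwrite("pics/v4.png",np.hstack([a,b])[...,::-1])
E
```

```text
time: 18.7
tool_pos: [550.6, 323.0, 113.1]
tcp_rot: [-3.127, -0.97, 2.925]
contact_force: [-0.2, 0.2, -0.9]
grip_width: 92.4
grasp now [565.8 320.  123.8] d tool axes [  3.9   2.2 106.3] in target axes [  4.9   2.  106.3] rot [-0.002 -0.01  -0.009] q [ 0.23  1.24  0.46  0.48  2.3  -0.97] t 18.7 w 92.44732601295905
```

View pics/v4.png

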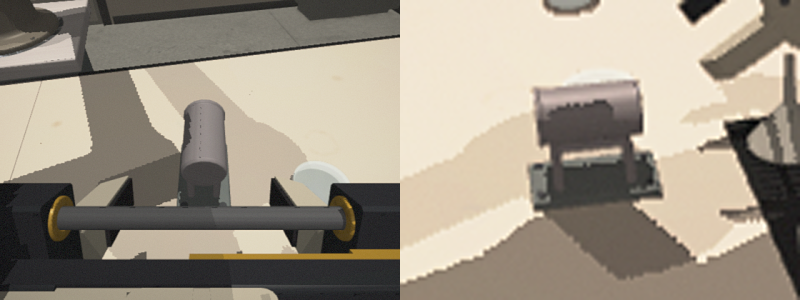

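The beaker lies level along the rods, at about (204,140) in the wrist half, centred between the fingers at 118 and 287. At 55° the wrist would pass low over the funnel, so I'll regrip at 45°.

```bash
python3 -m handwheel '[{"claw":91.8,"dx":0,"dy":0,"dz":0,"rx":0,"ry":-0.09,"rz":0},{"claw":91.8,"dx":0,"dy":0,"dz":0,"rx":0,"ry":-0.09,"rz":-0.009},{"claw":91.8,"dx":0,"dy":0,"dz":0,"rx":0,"ry":0,"rz":0}]'
python3 d.py 478 339.8 67 45 168.5
```

```text
time: 19.15
tool_pos: [551.2, 326.1, 128.8]
tcp_rot: [3.129, -0.769, 2.957]
contact_force: [0.5, 0.4, 0.9]
grip_width: 91.9
grasp now [564.  323.5 142.3] d tool axes [ 10.9  -1.2 114.9] in target axes [  8.9  -1.2 115.1] rot [0.001 0.017 0.012] q [ 0.26  1.08  0.65  0.37  2.1  -1.05] t 19.15 w 91.94138128300835
```

```bash
python3 -m handwheel '[{"claw":91.8,"dx":9,"dy":-1,"dz":15,"rx":0,"ry":0.017,"rz":0.01},{"claw":91.8,"dx":0,"dy":0,"dz":25,"rx":0,"ry":0,"rz":0},{"claw":91.8,"dx":0,"dy":0,"dz":25,"rx":0,"ry":0,"rz":0},{"claw":91.8,"dx":0,"dy":0,"dz":20,"rx":0,"ry":0,"rz":0},{"claw":91.8,"dx":0,"dy":0,"dz":15,"rx":0,"ry":0,"rz":0},{"claw":91.8,"dx":0,"dy":0,"dz":10,"rx":0,"ry":0,"rz":0},{"claw":91.8,"dx":0,"dy":0,"dz":0,"rx":0,"ry":0,"rz":0},{"claw":91.8,"dx":0,"dy":0,"dz":0,"rx":0,"ry":0,"rz":0}]'
python3 d.py 478 339.8 67 45 168.5
```

```text
time: 19.95
tool_pos: [468.8, 340.5, 51.8]
tcp_rot: [-3.138, -0.794, 2.936]
contact_force: [-0.2, -0.4, -0.1]
grip_width: 91.8
grasp now [481.9 337.8  64.9] d tool axes [4.3 1.2 1.6] in target axes [4.3 1.2 1.5] rot [ 0.    -0.009 -0.004] q [ 0.3   1.02  1.03  0.36  1.81 -1.11] t 19.95 w 91.83113142710386
```

```bash
python3 -m handwheel '[{"claw":91.8,"dx":4,"dy":1,"dz":1.5,"rx":0,"ry":-0.009,"rz":0},{"claw":91.8,"dx":0,"dy":0,"dz":0,"rx":0,"ry":0,"rz":0},{"claw":30,"dx":0,"dy":0,"dz":0,"rx":0,"ry":0,"rz":0},{"claw":30,"dx":0,"dy":0,"dz":0,"rx":0,"ry":0,"rz":0},{"claw":30,"dx":0,"dy":0,"dz":0,"rx":0,"ry":0,"rz":0},{"claw":30,"dx":0,"dy":0,"dz":0,"rx":0,"ry":0,"rz":0},{"claw":30,"dx":0,"dy":0,"dz":0,"rx":0,"ry":0,"rz":0},{"claw":30,"dx":0,"dy":0,"dz":0,"rx":0,"ry":0,"rz":0},{"claw":30,"dx":0,"dy":0,"dz":0,"rx":0,"ry":0,"rz":0},{"claw":30,"dx":0,"dy":0,"dz":0,"rx":0,"ry":0,"rz":0}]'
python3 d.py 478 339.8 67 45 168.5
```

```text
time: 20.95
tool_pos: [464.7, 342.7, 52.6]
tcp_rot: [-3.139, -0.786, 2.936]
contact_force: [1.7, 3.9, 0.6]
grip_width: 43.6
grasp now [477.7 340.   65.9] d tool axes [ 0.5 -0.2 -1. ] in target axes [ 0.5 -0.2 -1. ] rot [ 0.001 -0.    -0.003] q [ 0.31  1.01  1.04  0.36  1.79 -1.11] t 20.95 w 43.638122784200434
```

```bash
python3 -m handwheel '[{"claw":30,"dx":7,"dy":0,"dz":-7,"rx":0,"ry":0,"rz":0},{"claw":30,"dx":20,"dy":0,"dz":-20,"rx":0,"ry":0,"rz":0},{"claw":30,"dx":28,"dy":0,"dz":-28,"rx":0,"ry":0,"rz":0},{"claw":30,"dx":28,"dy":0,"dz":-28,"rx":0,"ry":0,"rz":0},{"claw":30,"dx":28,"dy":0,"dz":-28,"rx":0,"ry":0,"rz":0},{"claw":30,"dx":0,"dy":0,"dz":0,"rx":0,"ry":-0.13,"rz":0},{"claw":30,"dx":0,"dy":0,"dz":0,"rx":0,"ry":-0.13,"rz":0},{"claw":30,"dx":0,"dy":0,"dz":0,"rx":0,"ry":-0.13,"rz":0},{"claw":30,"dx":0,"dy":0,"dz":0,"rx":0,"ry":-0.13,"rz":0},{"claw":30,"dx":0,"dy":0,"dz":0,"rx":0,"ry":-0.13,"rz":0}]'
python3 -m handwheel '[{"claw":30,"dx":0,"dy":0,"dz":0,"rx":0,"ry":-0.135,"rz":0},{"claw":30,"dx":0,"dy":-20,"dz":0,"rx":0,"ry":0,"rz":-0.12},{"claw":30,"dx":0,"dy":-20,"dz":0,"rx":0,"ry":0,"rz":-0.12},{"claw":30,"dx":0,"dy":-20,"dz":0,"rx":0,"ry":0,"rz":-0.12},{"claw":30,"dx":0,"dy":-20,"dz":0,"rx":0,"ry":0,"rz":-0.12},{"claw":30,"dx":0,"dy":-20,"dz":0,"rx":0,"ry":0,"rz":-0.12},{"claw":30,"dx":0,"dy":0,"dz":0,"rx":0,"ry":0,"rz":0}]'
python3 d.py 615.5 177 170 -45 202.9
```

```text
time: 21.95
tool_pos: [464.8, 341.9, 210.6]
tcp_rot: [-3.139, -0.13, 2.938]
contact_force: [-0.6, 1.0, -1.6]
grip_width: 43.8
time: 22.65
tool_pos: [468.4, 241.6, 210.2]
tcp_rot: [-3.138, -0.004, -2.745]
contact_force: [-1.2, 0.1, -1.4]
grip_width: 43.6
grasp now [468.5 241.7 229. ] d tool axes [-124.2 -116.2   53.4] in target axes [ -49.6 -116.8  125.2] rot [-0.004 -0.789 -0.002] q [ 0.33  0.36  1.54 -0.    1.24 -1.63] t 22.65 w 43.57277092731933
```

```bash
python3 -m handwheel '[{"claw":30,"dx":-12,"dy":-19,"dz":0,"rx":0,"ry":-0.131,"rz":0},{"claw":30,"dx":-12,"dy":-19,"dz":0,"rx":0,"ry":-0.131,"rz":0},{"claw":30,"dx":-12,"dy":-20,"dz":0,"rx":0,"ry":-0.131,"rz":0},{"claw":30,"dx":-12,"dy":-20,"dz":0,"rx":0,"ry":-0.131,"rz":0},{"claw":30,"dx":-12,"dy":-19,"dz":0,"rx":0,"ry":-0.131,"rz":0},{"claw":30,"dx":-12,"dy":-19,"dz":0,"rx":0,"ry":-0.131,"rz":0},{"claw":30,"dx":0,"dy":0,"dz":0,"rx":0,"ry":0,"rz":0}]'
python3 d.py 615.5 177 130 -45 202.9
```

```text
time: 23.35
tool_pos: [560.6, 179.6, 226.0]
tcp_rot: [3.119, 0.687, -2.745]
contact_force: [0.5, -0.5, -1.7]
grip_width: 43.2
grasp now [549.8 174.6 240.5] d tool axes [ 20.7 -26.3 123.8] in target axes [ 32.8 -23.7 121.7] rot [ 0.02  -0.098 -0.003] q [ 0.05  0.18  1.98  0.64  0.41 -2.45] t 23.35 w 43.234475099468355
```

```bash
python3 -m handwheel '[{"claw":30,"dx":0,"dy":0,"dz":0,"rx":-0.07,"ry":0,"rz":-0.07},{"claw":30,"dx":0,"dy":0,"dz":0,"rx":-0.07,"ry":0,"rz":-0.07},{"claw":30,"dx":0,"dy":0,"dz":0,"rx":-0.07,"ry":0,"rz":-0.07},{"claw":30,"dx":0,"dy":0,"dz":0,"rx":0,"ry":0,"rz":0}]'
python3 d.py 615.5 177 150 -45 220
python3 -c "
import pickle
from h import *
d=pickle.load(open('c0.pkl','rb'))
print('rod foot',onz(d['top'],(393,215),17),'plate corner',onz(d['top'],(355,204),17),onz(d['top'],(355,319),17))"
```

```text
time: 23.75
tool_pos: [562.2, 179.3, 226.4]
tcp_rot: [3.085, 0.693, -2.471]
contact_force: [-0.0, -0.4, -0.7]
grip_width: 43.8
grasp now [553.4 171.  240.9] d tool axes [ 16.  -40.4 101.2] in target axes [ 26.2 -36.1 100.7] rot [ 0.038 -0.092 -0.023] q [-0.09  0.23  1.91  0.86  0.69 -2.95] t 23.75 w 43.83302716743781
rod foot [553.1 -83.8  17. ] plate corner [580.6  14.6  17. ] [289.1  18.5  17. ]
```

```bash
python3 d.py 615.5 177 150 -45 213
python3 -m handwheel '[{"claw":30,"dx":5,"dy":-8,"dz":20,"rx":0.038,"ry":-0.046,"rz":0.02},{"claw":30,"dx":5,"dy":-8,"dz":20,"rx":0.038,"ry":-0.046,"rz":0.02},{"claw":30,"dx":5,"dy":-8,"dz":20,"rx":0.02,"ry":0,"rz":0.02},{"claw":30,"dx":5,"dy":-8,"dz":20,"rx":0,"ry":0,"rz":0},{"claw":30,"dx":0,"dy":0,"dz":0,"rx":0,"ry":0,"rz":0}]'
python3 d.py 615.5 177 90 -45 213
```

```text
grasp now [553.4 171.  240.9] d tool axes [ 16. -42. 101.] in target axes [ 23.3 -31.  103.6] rot [ 0.12  -0.095  0.067] q [-0.09  0.23  1.91  0.86  0.69 -2.95] t 23.75 w 43.83302716743781
time: 24.25
tool_pos: [618.1, 189.3, 174.4]
tcp_rot: [3.114, 0.739, -2.574]
contact_force: [0.8, 0.1, -1.9]
grip_width: 43.5
grasp now [607.7 182.  188.3] d tool axes [ 62.5 -10.9  74.9] in target axes [66.  -8.9 72.2] rot [ 0.022 -0.046 -0.006] q [-0.02  0.37  1.91  1.11  0.46 -3.1 ] t 24.25 w 43.473202746774305
```

Joint 6 is at its limit (-3.1) here, so this hold cannot finish the placing. I'll lay the beaker back on the cradle and regrip with the gripper turned half a turn, which frees q6 by π.

```bash
python3 -m handwheel '[{"claw":30,"dx":-14,"dy":8,"dz":-20,"rx":0,"ry":0.12,"rz":0},{"claw":30,"dx":0,"dy":10,"dz":-28,"rx":0,"ry":0.12,"rz":0},{"claw":30,"dx":0,"dy":10,"dz":-28,"rx":0,"ry":0.12,"rz":0},{"claw":30,"dx":15,"dy":10,"dz":0,"rx":0,"ry":0.12,"rz":0},{"claw":30,"dx":25,"dy":0,"dz":0,"rx":0,"ry":0.12,"rz":0},{"claw":30,"dx":25,"dy":0,"dz":0,"rx":0,"ry":0.12,"rz":0},{"claw":30,"dx":0,"dy":0,"dz":0,"rx":0,"ry":0,"rz":0}]'
python3 d.py 477.7 340 170 0 168.2
```

```text
time: 24.95
tool_pos: [531.5, 173.1, 195.0]
tcp_rot: [3.102, 0.172, -2.533]
contact_force: [0.8, 0.6, -1.2]
grip_width: 43.3
grasp now [529.3 170.7 213.5] d tool axes [-43.  165.5  58.4] in target axes [ 86.8 152.3  43.8] rot [0.107 0.147 0.816] q [ 0.11  0.35  1.62  0.13  1.04 -2.13] t 24.95 w 43.278762048641035
```

```bash
python3 -m handwheel '[{"claw":30,"dx":0,"dy":18,"dz":0,"rx":0.015,"ry":0.021,"rz":0.117},{"claw":30,"dx":0,"dy":18,"dz":0,"rx":0.015,"ry":0.021,"rz":0.117},{"claw":30,"dx":0,"dy":18,"dz":0,"rx":0.015,"ry":0.021,"rz":0.117},{"claw":30,"dx":0,"dy":18,"dz":0,"rx":0.015,"ry":0.021,"rz":0.117},{"claw":30,"dx":0,"dy":18,"dz":0,"rx":0.015,"ry":0.021,"rz":0.117},{"claw":30,"dx":0,"dy":18,"dz":0,"rx":0.015,"ry":0.021,"rz":0.117},{"claw":30,"dx":0,"dy":18,"dz":0,"rx":0.015,"ry":0.021,"rz":0.117},{"claw":30,"dx":0,"dy":0,"dz":0,"rx":0,"ry":0,"rz":0}]'
python3 d.py 477.7 340 130 45 168.2
```

```text
time: 25.75
tool_pos: [500.6, 293.8, 199.5]
tcp_rot: [3.134, 0.001, 2.933]
contact_force: [1.2, -0.4, -1.8]
grip_width: 43.6
grasp now [500.6 293.6 218.3] d tool axes [45.4 39.8 83.1] in target axes [-26.6  40.6  90.5] rot [0.009 0.787 0.   ] q [ 0.4   0.46  1.42  0.01  1.26 -0.97] t 25.75 w 43.55952725139767
```

```bash
python3 -m handwheel '[{"claw":30,"dx":0,"dy":6.7,"dz":0,"rx":0.009,"ry":0.131,"rz":0},{"claw":30,"dx":0,"dy":6.7,"dz":0,"rx":0,"ry":0.131,"rz":0},{"claw":30,"dx":0,"dy":6.7,"dz":0,"rx":0,"ry":0.131,"rz":0},{"claw":30,"dx":0,"dy":6.7,"dz":0,"rx":0,"ry":0.131,"rz":0},{"claw":30,"dx":0,"dy":6.7,"dz":0,"rx":0,"ry":0.131,"rz":0},{"claw":30,"dx":0,"dy":6.7,"dz":0,"rx":0,"ry":0.131,"rz":0},{"claw":30,"dx":-9,"dy":0,"dz":30,"rx":0,"ry":0,"rz":0},{"claw":30,"dx":-9,"dy":0,"dz":30,"rx":0,"ry":0,"rz":0},{"claw":30,"dx":-9,"dy":0,"dz":30,"rx":0,"ry":0,"rz":0},{"claw":30,"dx":0,"dy":0,"dz":0,"rx":0,"ry":0,"rz":0}]'
python3 -m handwheel '[{"claw":30,"dx":0,"dy":0,"dz":0,"rx":0,"ry":0,"rz":0}]'
python3 d.py 477.7 340 66 45 168.2
```

```text
time: 26.75
tool_pos: [462.1, 339.0, 113.5]
tcp_rot: [-3.132, -0.792, 2.928]
contact_force: [-0.2, 0.5, -1.6]
grip_width: 43.8
time: 26.85
tool_pos: [465.3, 339.4, 117.4]
tcp_rot: [-3.138, -0.786, 2.932]
contact_force: [-0.3, -0.7, -0.3]
grip_width: 43.6
grasp now [478.3 336.7 130.7] d tool axes [-44.9   3.3  46.6] in target axes [-44.8   3.2  46.6] rot [-0.001 -0.    -0.003] q [ 0.3   0.93  1.02  0.37  1.89 -1.07] t 26.85 w 43.61652335162634
```

```bash
python3 -m handwheel '[{"claw":30,"dx":-13,"dy":3.2,"dz":13,"rx":0,"ry":0,"rz":0},{"claw":30,"dx":-13,"dy":0,"dz":13,"rx":0,"ry":0,"rz":0},{"claw":30,"dx":-12,"dy":0,"dz":12,"rx":0,"ry":0,"rz":0},{"claw":30,"dx":0,"dy":0,"dz":0,"rx":0,"ry":0,"rz":0},{"claw":30,"dx":0,"dy":0,"dz":0,"rx":0,"ry":0,"rz":0}]'
python3 d.py 477.7 340 66 45 168.2
```

```text
time: 27.35
tool_pos: [465.0, 342.3, 62.1]
tcp_rot: [-3.135, -0.789, 2.93]
contact_force: [0.3, -0.3, -1.1]
grip_width: 43.5
grasp now [478.1 339.6  75.3] d tool axes [-6.3  0.4  6.9] in target axes [-6.3  0.4  6.9] rot [-0.003 -0.003 -0.004] q [ 0.31  1.    1.04  0.36  1.81 -1.1 ] t 27.35 w 43.50986740321793
```

```bash
python3 -m handwheel '[{"claw":30,"dx":-2.5,"dy":0.3,"dz":2.5,"rx":0,"ry":0,"rz":0},{"claw":30,"dx":-2,"dy":0,"dz":2,"rx":0,"ry":0,"rz":0},{"claw":30,"dx":0,"dy":0,"dz":0,"rx":0,"ry":0,"rz":0}]'
python3 -m handwheel '[{"claw":30,"dx":-0.8,"dy":0,"dz":0.8,"rx":0,"ry":0,"rz":0},{"claw":30,"dx":0,"dy":0,"dz":0,"rx":0,"ry":0,"rz":0}]'
python3 -m handwheel '[{"claw":30,"dx":-0.7,"dy":0,"dz":0.7,"rx":0,"ry":0,"rz":0},{"claw":30,"dx":0,"dy":0,"dz":0,"rx":0,"ry":0,"rz":0}]'
python3 d.py 477.7 340 66 45 168.2
```

```text
time: 27.65
tool_pos: [465.3, 342.6, 56.4]
tcp_rot: [-3.136, -0.787, 2.931]
contact_force: [0.5, 0.0, -1.4]
grip_width: 43.8
time: 27.85
tool_pos: [465.3, 342.7, 55.4]
tcp_rot: [-3.136, -0.787, 2.931]
contact_force: [-0.2, -0.7, -1.6]
grip_width: 43.9
time: 28.05
tool_pos: [465.2, 342.6, 54.2]
tcp_rot: [-3.136, -0.787, 2.931]
contact_force: [0.2, -0.8, -1.9]
grip_width: 43.7
grasp now [478.3 340.   67.5] d tool axes [-0.7 -0.   1.5] in target axes [-0.7 -0.   1.5] rot [-0.002 -0.002 -0.003] q [ 0.31  1.01  1.04  0.36  1.8  -1.1 ] t 28.05 w 43.727192307174455
```

```bash
python3 -m handwheel '[{"claw":30,"dx":-0.7,"dy":0,"dz":0.7,"rx":0,"ry":0,"rz":0},{"claw":30,"dx":0,"dy":0,"dz":0,"rx":0,"ry":0,"rz":0}]'
python3 -m handwheel '[{"claw":30,"dx":-0.5,"dy":0,"dz":0.5,"rx":0,"ry":0,"rz":0},{"claw":30,"dx":0,"dy":0,"dz":0,"rx":0,"ry":0,"rz":0}]'
```

```text
time: 28.25
tool_pos: [465.2, 342.6, 53.2]
tcp_rot: [-3.136, -0.787, 2.931]
contact_force: [0.6, 0.1, -1.4]
grip_width: 43.3
time: 28.45
tool_pos: [465.3, 342.7, 52.6]
tcp_rot: [-3.136, -0.787, 2.931]
contact_force: [-0.2, -0.7, -1.7]
grip_width: 43.5
```

```bash
python3 -m handwheel '[{"claw":30,"dx":-0.4,"dy":0,"dz":0.4,"rx":0,"ry":0,"rz":0},{"claw":30,"dx":0,"dy":0,"dz":0,"rx":0,"ry":0,"rz":0}]'
python3 -m handwheel '[{"claw":30,"dx":-0.4,"dy":0,"dz":0.4,"rx":0,"ry":0,"rz":0},{"claw":30,"dx":0,"dy":0,"dz":0,"rx":0,"ry":0,"rz":0}]'
```

```text
time: 28.65
tool_pos: [465.3, 342.8, 52.4]
tcp_rot: [-3.137, -0.787, 2.932]
contact_force: [0.1, 0.9, 1.9]
grip_width: 43.7
time: 28.85
tool_pos: [465.3, 342.8, 52.4]
tcp_rot: [-3.137, -0.787, 2.932]
contact_force: [1.3, 0.7, 5.8]
grip_width: 43.7
```

```bash
python3 -m handwheel '[{"claw":91.8,"dx":0,"dy":0,"dz":0,"rx":0,"ry":0,"rz":0},{"claw":91.8,"dx":0,"dy":0,"dz":0,"rx":0,"ry":0,"rz":0},{"claw":91.8,"dx":0,"dy":0,"dz":0,"rx":0,"ry":0,"rz":0},{"claw":91.8,"dx":0,"dy":0,"dz":0,"rx":0,"ry":0,"rz":0},{"claw":91.8,"dx":0,"dy":0,"dz":0,"rx":0,"ry":0,"rz":0},{"claw":91.8,"dx":0,"dy":0,"dz":0,"rx":0,"ry":0,"rz":0},{"claw":91.8,"dx":0,"dy":0,"dz":0,"rx":0,"ry":0,"rz":0}]'
python3 -m handwheel '[{"claw":91.8,"dx":0,"dy":0,"dz":-10,"rx":0,"ry":0,"rz":0},{"claw":91.8,"dx":0,"dy":0,"dz":-30,"rx":0,"ry":0,"rz":0},{"claw":91.8,"dx":0,"dy":0,"dz":-40,"rx":0,"ry":0,"rz":0},{"claw":91.8,"dx":0,"dy":0,"dz":-40,"rx":0,"ry":0,"rz":0},{"claw":91.8,"dx":25,"dy":0,"dz":-30,"rx":0,"ry":0,"rz":0},{"claw":91.8,"dx":25,"dy":0,"dz":0,"rx":0,"ry":-0.13,"rz":0},{"claw":91.8,"dx":0,"dy":0,"dz":0,"rx":0,"ry":-0.13,"rz":0},{"claw":91.8,"dx":0,"dy":0,"dz":0,"rx":0,"ry":-0.13,"rz":0},{"claw":91.8,"dx":0,"dy":0,"dz":0,"rx":0,"ry":-0.13,"rz":0},{"claw":91.8,"dx":0,"dy":0,"dz":0,"rx":0,"ry":-0.13,"rz":0}]'
python3 -m handwheel '[{"claw":91.8,"dx":0,"dy":0,"dz":0,"rx":0,"ry":-0.137,"rz":0},{"claw":91.8,"dx":0,"dy":0,"dz":0,"rx":0,"ry":0,"rz":0.148},{"claw":91.8,"dx":0,"dy":0,"dz":0,"rx":0,"ry":0,"rz":0.148},{"claw":91.8,"dx":0,"dy":0,"dz":0,"rx":0,"ry":0,"rz":0.148},{"claw":91.8,"dx":0,"dy":0,"dz":0,"rx":0,"ry":0,"rz":0.148},{"claw":91.8,"dx":0,"dy":0,"dz":0,"rx":0,"ry":0,"rz":0.148},{"claw":91.8,"dx":0,"dy":0,"dz":0,"rx":0,"ry":0,"rz":0.148}]'
python3 d.py 558 325 140 0 168.2
```

```text
time: 29.55
tool_pos: [465.2, 342.6, 51.4]
tcp_rot: [-3.136, -0.787, 2.931]
contact_force: [-0.0, 0.1, -0.0]
grip_width: 91.0
time: 30.55
tool_pos: [535.7, 328.5, 194.5]
tcp_rot: [-3.139, -0.13, 2.934]
contact_force: [-0.0, 0.2, -0.1]
grip_width: 91.6
time: 31.25
tool_pos: [535.2, 328.5, 193.6]
tcp_rot: [-3.14, 0.003, 2.04]
contact_force: [-0.6, 0.2, 0.4]
grip_width: 92.0
grasp now [535.2 328.6 212.4] d tool axes [-13.3  18.9  72.4] in target axes [-23.    1.2  72.4] rot [-0.003  0.002 -0.895] q [ 0.43  0.56  1.27 -0.    1.32 -0.04] t 31.25 w 92.00985235914153
```

```bash
python3 -m handwheel '[{"claw":91.8,"dx":0,"dy":0,"dz":0,"rx":0,"ry":0,"rz":0.148},{"claw":91.8,"dx":0,"dy":0,"dz":0,"rx":0,"ry":0,"rz":0.148},{"claw":91.8,"dx":0,"dy":0,"dz":0,"rx":0,"ry":0,"rz":0.148},{"claw":91.8,"dx":0,"dy":0,"dz":0,"rx":0,"ry":0,"rz":0.148},{"claw":91.8,"dx":0,"dy":0,"dz":0,"rx":0,"ry":0,"rz":0.148},{"claw":91.8,"dx":0,"dy":0,"dz":0,"rx":0,"ry":0,"rz":0.148},{"claw":91.8,"dx":0,"dy":0,"dz":0,"rx":0,"ry":0,"rz":0.148},{"claw":91.8,"dx":0,"dy":0,"dz":0,"rx":0,"ry":0,"rz":0.148}]'
python3 -m handwheel '[{"claw":91.8,"dx":0,"dy":0,"dz":0,"rx":0,"ry":0,"rz":0.148},{"claw":91.8,"dx":0,"dy":0,"dz":0,"rx":0,"ry":0,"rz":0.148},{"claw":91.8,"dx":0,"dy":0,"dz":0,"rx":0,"ry":0,"rz":0.148},{"claw":91.8,"dx":0,"dy":0,"dz":0,"rx":0,"ry":0,"rz":0.148},{"claw":91.8,"dx":0,"dy":0,"dz":0,"rx":0,"ry":0,"rz":0.148},{"claw":91.8,"dx":0,"dy":0,"dz":0,"rx":0,"ry":0,"rz":0.148},{"claw":91.8,"dx":0,"dy":0,"dz":0,"rx":0,"ry":0,"rz":0.148},{"claw":91.8,"dx":0,"dy":0,"dz":0,"rx":0,"ry":0,"rz":0.037},{"claw":91.8,"dx":0,"dy":0,"dz":0,"rx":0,"ry":0,"rz":0}]'
python3 -m handwheel '[{"claw":91.8,"dx":0,"dy":0,"dz":0,"rx":0,"ry":-0.117,"rz":0},{"claw":91.8,"dx":0,"dy":0,"dz":0,"rx":0,"ry":-0.117,"rz":0},{"claw":91.8,"dx":0,"dy":0,"dz":0,"rx":0,"ry":-0.117,"rz":0},{"claw":91.8,"dx":0,"dy":0,"dz":0,"rx":0,"ry":-0.117,"rz":0},{"claw":91.8,"dx":0,"dy":0,"dz":0,"rx":0,"ry":-0.117,"rz":0},{"claw":91.8,"dx":0,"dy":0,"dz":0,"rx":0,"ry":-0.113,"rz":0},{"claw":91.8,"dx":0,"dy":0,"dz":0,"rx":0,"ry":0,"rz":0}]'
python3 d.py 478.5 340 67 -40 -11.8
```

```text
time: 32.05
tool_pos: [535.2, 328.5, 193.6]
tcp_rot: [3.14, 0.003, 0.856]
contact_force: [-0.5, -0.2, 0.2]
grip_width: 91.9
time: 32.95
tool_pos: [535.2, 328.6, 193.4]
tcp_rot: [3.138, -0.0, -0.211]
contact_force: [0.5, -0.2, 0.1]
grip_width: 91.5
time: 33.65
tool_pos: [535.8, 327.0, 188.3]
tcp_rot: [3.133, 0.705, -0.218]
contact_force: [0.4, 0.2, -1.4]
grip_width: 91.8
grasp now [547.8 324.5 202.7] d tool axes [ 34.   -1.6 149.3] in target axes [ 33.   -1.  149.5] rot [ 0.001  0.007 -0.009] q [0.27 0.96 0.71 0.35 2.09 2.14] t 33.65 w 91.83338142721301
```

```bash
python3 -m handwheel '[{"claw":91.8,"dx":17,"dy":-1,"dz":0,"rx":0,"ry":0.007,"rz":-0.009},{"claw":91.8,"dx":16,"dy":0,"dz":10,"rx":0,"ry":0,"rz":0},{"claw":91.8,"dx":0,"dy":0,"dz":30,"rx":0,"ry":0,"rz":0},{"claw":91.8,"dx":0,"dy":0,"dz":30,"rx":0,"ry":0,"rz":0},{"claw":91.8,"dx":0,"dy":0,"dz":25,"rx":0,"ry":0,"rz":0},{"claw":91.8,"dx":0,"dy":0,"dz":20,"rx":0,"ry":0,"rz":0},{"claw":91.8,"dx":0,"dy":0,"dz":0,"rx":0,"ry":0,"rz":0}]'
python3 d.py 478.5 340 67 -40 -11.8
python3 - <<'E'
from plant import bot
import cv2,numpy as np
w=bot.capture("wrist");s=bot.capture("scene")
a=cv2.resize(w["frame"],(400,300),interpolation=3);b=cv2.resize(s["frame"][150:270,190:350],(400,300),interpolation=2)
cv2.imwrite("pics/v5.png",np.hstack([a,b])[...,::-1])
E
```

```text
time: 34.35
tool_pos: [485.3, 339.5, 81.7]
tcp_rot: [3.141, 0.694, -0.201]
contact_force: [0.2, 0.7, 0.0]
grip_width: 91.7
grasp now [497.1 337.2  96.2] d tool axes [ 4.1  0.8 34.4] in target axes [ 4.3  0.9 34.4] rot [ 0.004 -0.005  0.004] q [0.31 0.95 1.02 0.32 1.79 2.05] t 34.35 w 91.694181953975
```

View pics/v5.png

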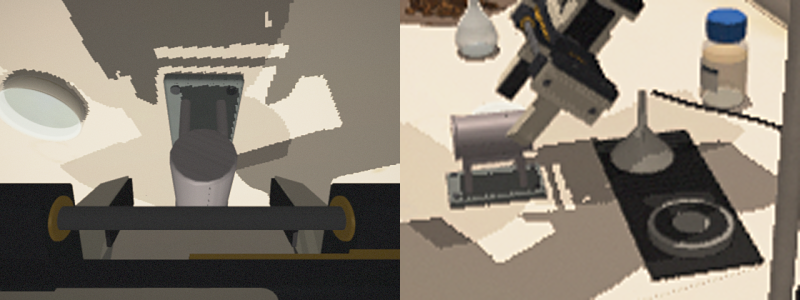

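The closed base end faces the camera at about (203,158), centred between the fingers. The gripper clears the funnel. I'll continue and grip.

```bash
python3 -m handwheel '[{"claw":91.8,"dx":4,"dy":0.8,"dz":15,"rx":0,"ry":-0.005,"rz":0},{"claw":91.8,"dx":0,"dy":0,"dz":12,"rx":0,"ry":0,"rz":0},{"claw":91.8,"dx":0,"dy":0,"dz":7,"rx":0,"ry":0,"rz":0},{"claw":91.8,"dx":0,"dy":0,"dz":0,"rx":0,"ry":0,"rz":0}]'
python3 d.py 478.5 340 67 -40 -11.8
python3 -m handwheel '[{"claw":30,"dx":0,"dy":0,"dz":0,"rx":0,"ry":0,"rz":0},{"claw":30,"dx":0,"dy":0,"dz":0,"rx":0,"ry":0,"rz":0},{"claw":30,"dx":0,"dy":0,"dz":0,"rx":0,"ry":0,"rz":0},{"claw":30,"dx":0,"dy":0,"dz":0,"rx":0,"ry":0,"rz":0},{"claw":30,"dx":0,"dy":0,"dz":0,"rx":0,"ry":0,"rz":0},{"claw":30,"dx":0,"dy":0,"dz":0,"rx":0,"ry":0,"rz":0},{"claw":30,"dx":0,"dy":0,"dz":0,"rx":0,"ry":0,"rz":0},{"claw":30,"dx":0,"dy":0,"dz":0,"rx":0,"ry":0,"rz":0}]'
python3 d.py 478.5 340 67 -40 -11.8
```

```text
time: 34.85
tool_pos: [469.8, 342.4, 54.6]
tcp_rot: [-3.139, 0.696, -0.201]
contact_force: [0.4, -1.2, -0.3]
grip_width: 91.7
grasp now [481.6 339.9  69. ] d tool axes [-1.1  0.5  3.5] in target axes [-1.1  0.5  3.5] rot [ 0.    -0.003  0.004] q [0.32 0.96 1.09 0.33 1.71 2.03] t 34.85 w 91.68686874692033
time: 35.65
tool_pos: [469.6, 342.1, 54.5]
tcp_rot: [-3.14, 0.696, -0.202]
contact_force: [-0.6, -1.2, 1.1]
grip_width: 43.6
grasp now [481.4 339.7  68.9] d tool axes [-1.   0.3  3.3] in target axes [-1.   0.3  3.3] rot [ 0.001 -0.002  0.003] q [0.32 0.96 1.09 0.33 1.71 2.03] t 35.65 w 43.5924276190483
```

```bash
python3 -m handwheel '[{"claw":30,"dx":-6.4,"dy":0,"dz":-7.7,"rx":0,"ry":0,"rz":0},{"claw":30,"dx":-19,"dy":0,"dz":-23,"rx":0,"ry":0,"rz":0},{"claw":30,"dx":-26,"dy":0,"dz":-31,"rx":0,"ry":0,"rz":0},{"claw":30,"dx":-26,"dy":0,"dz":-31,"rx":0,"ry":0,"rz":0},{"claw":30,"dx":-26,"dy":0,"dz":-31,"rx":0,"ry":0,"rz":0},{"claw":30,"dx":0,"dy":0,"dz":0,"rx":0,"ry":0.116,"rz":0},{"claw":30,"dx":0,"dy":0,"dz":0,"rx":0,"ry":0.116,"rz":0},{"claw":30,"dx":0,"dy":0,"dz":0,"rx":0,"ry":0.116,"rz":0},{"claw":30,"dx":0,"dy":0,"dz":0,"rx":0,"ry":0.116,"rz":0},{"claw":30,"dx":0,"dy":0,"dz":0,"rx":0,"ry":0.116,"rz":0}]'
python3 -m handwheel '[{"claw":30,"dx":0,"dy":0,"dz":0,"rx":0,"ry":0.116,"rz":0},{"claw":30,"dx":0,"dy":20,"dz":0,"rx":0,"ry":0,"rz":-0.127},{"claw":30,"dx":0,"dy":20,"dz":0,"rx":0,"ry":0,"rz":-0.127},{"claw":30,"dx":0,"dy":20,"dz":0,"rx":0,"ry":0,"rz":-0.127},{"claw":30,"dx":0,"dy":20,"dz":0,"rx":0,"ry":0,"rz":-0.127},{"claw":30,"dx":0,"dy":20,"dz":0,"rx":0,"ry":0,"rz":-0.127},{"claw":30,"dx":0,"dy":0,"dz":0,"rx":0,"ry":0,"rz":0}]'
python3 d.py 615.5 177 160 50 25
```

```text
time: 36.65
tool_pos: [469.7, 342.2, 216.9]
tcp_rot: [-3.138, 0.11, -0.203]
contact_force: [-0.7, -0.2, -1.5]
grip_width: 43.6
time: 37.35
tool_pos: [474.9, 242.1, 216.0]
tcp_rot: [-3.14, -0.001, 0.432]
contact_force: [-0.0, -0.2, -0.8]
grip_width: 43.7
grasp now [474.9 242.1 234.8] d tool axes [114.7 118.   68.1] in target axes [ 21.3 118.4 131.3] rot [ 0.001  0.871 -0.005] q [0.33 0.36 1.52 0.   1.26 1.47] t 37.35 w 43.681662383028915
```

```bash
python3 -m handwheel '[{"claw":30,"dx":15,"dy":15,"dz":0,"rx":0,"ry":0.109,"rz":0},{"claw":30,"dx":15,"dy":15,"dz":2,"rx":0,"ry":0.109,"rz":0},{"claw":30,"dx":15,"dy":15,"dz":4,"rx":0,"ry":0.109,"rz":0},{"claw":30,"dx":12,"dy":15,"dz":6,"rx":0,"ry":0.109,"rz":0},{"claw":30,"dx":12,"dy":15,"dz":6,"rx":0,"ry":0.109,"rz":0},{"claw":30,"dx":10,"dy":15,"dz":8,"rx":0,"ry":0.109,"rz":0},{"claw":30,"dx":10,"dy":14,"dz":8,"rx":0,"ry":0.109,"rz":0},{"claw":30,"dx":10,"dy":14,"dz":8,"rx":0,"ry":0.108,"rz":0},{"claw":30,"dx":0,"dy":0,"dz":0,"rx":0,"ry":0,"rz":0}]'
python3 d.py 615.5 177 160 50 25
```

```text
time: 38.25
tool_pos: [601.6, 201.7, 210.0]
tcp_rot: [-3.107, -0.747, 0.428]
contact_force: [0.0, 0.5, -2.2]
grip_width: 43.6
grasp now [590.3 195.8 223.8] d tool axes [-29.9  30.1  55.9] in target axes [-37.   28.3  52.6] rot [-0.029  0.126 -0.008] q [0.06 0.28 1.94 0.92 0.35 0.41] t 38.25 w 43.60559384567287
```

```bash
python3 -m handwheel '[{"claw":30,"dx":0,"dy":0,"dz":0,"rx":0.045,"ry":0.03,"rz":-0.041},{"claw":30,"dx":0,"dy":0,"dz":0,"rx":0.045,"ry":0.04,"rz":-0.041},{"claw":30,"dx":0,"dy":10,"dz":0,"rx":-0.01,"ry":0.03,"rz":0},{"claw":30,"dx":0,"dy":10,"dz":0,"rx":-0.01,"ry":0.026,"rz":0},{"claw":30,"dx":0,"dy":0,"dz":0,"rx":0,"ry":0,"rz":0}]'
python3 d.py 615.5 177 160 50 32
```

```text
time: 38.75
tool_pos: [612.2, 184.8, 209.5]
tcp_rot: [-3.114, -0.868, 0.531]
contact_force: [-0.5, 0.9, -1.8]
grip_width: 43.5
grasp now [600.1 177.1 221.6] d tool axes [-38.4   9.4  49.7] in target axes [-38.8   8.3  49.6] rot [-0.007  0.004 -0.018] q [-0.05  0.31  2.    1.44  0.47 -0.26] t 38.75 w 43.53812474540764
```

```bash
python3 -m handwheel '[{"claw":30,"dx":-10,"dy":3,"dz":12,"rx":-0.007,"ry":0.004,"rz":-0.018},{"claw":30,"dx":-10,"dy":3,"dz":12,"rx":0,"ry":0,"rz":0},{"claw":30,"dx":-10,"dy":3,"dz":12,"rx":0,"ry":0,"rz":0},{"claw":30,"dx":-9,"dy":0,"dz":13,"rx":0,"ry":0,"rz":0},{"claw":30,"dx":0,"dy":0,"dz":0,"rx":0,"ry":0,"rz":0}]'
python3 d.py 615.5 177 105 50 32
python3 - <<'E'
from plant import bot
import cv2,numpy as np,pickle
s=bot.capture("scene");t=bot.capture("top");pickle.dump((s,t),open("c2.pkl","wb"))
a=cv2.resize(t["frame"],(400,300),interpolation=3);b=cv2.resize(s["frame"][150:285,200:380],(400,300),interpolation=2)
cv2.imwrite("pics/v6.png",np.hstack([a,b])[...,::-1])
E
```

```text
time: 39.25
tool_pos: [627.0, 185.2, 146.8]
tcp_rot: [-3.141, -0.871, 0.56]
contact_force: [0.4, 1.0, -1.2]
grip_width: 43.6
grasp now [614.8 177.5 158.9] d tool axes [-41.    0.9  35. ] in target axes [-41.1   0.9  34.9] rot [-0.002  0.002  0.001] q [-0.05  0.45  2.03  1.78  0.47 -0.66] t 39.25 w 43.62783518198131
```

View pics/v6.png

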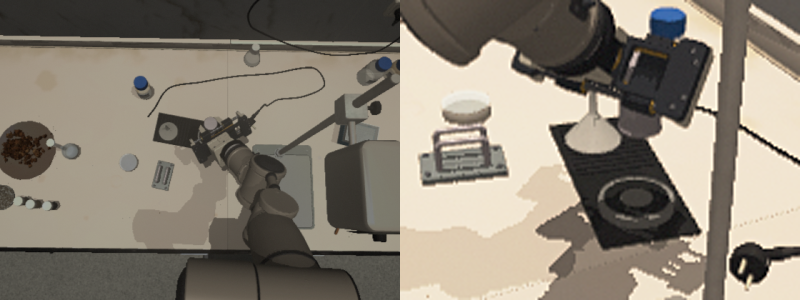

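```bash
python3 -m handwheel '[{"claw":30,"dx":-10,"dy":0,"dz":8.5,"rx":0,"ry":0,"rz":0},{"claw":30,"dx":-10,"dy":0,"dz":8.5,"rx":0,"ry":0,"rz":0},{"claw":30,"dx":-10,"dy":0,"dz":8.5,"rx":0,"ry":0,"rz":0},{"claw":30,"dx":-10,"dy":0,"dz":8.5,"rx":0,"ry":0,"rz":0},{"claw":30,"dx":0,"dy":0,"dz":0,"rx":0,"ry":0,"rz":0},{"claw":30,"dx":0,"dy":0,"dz":0,"rx":0,"ry":0,"rz":0}]'
python3 d.py 615.5 177 74 50 32
python3 - <<'E'
from plant import bot
import cv2,numpy as np,pickle
s=bot.capture("scene");t=bot.capture("top");pickle.dump((s,t),open("c3.pkl","wb"))
a=cv2.resize(t["frame"][140:230,240:360],(400,300),interpolation=2);b=cv2.resize(s["frame"][180:270,260:380],(400,300),interpolation=2)
cv2.imwrite("pics/v7.png",np.hstack([a,b])[...,::-1])
E
```

```text
time: 39.95
tool_pos: [628.5, 184.3, 97.0]
tcp_rot: [3.137, -0.875, 0.563]
contact_force: [1.0, 0.1, -0.8]
grip_width: 43.4
grasp now [616.3 176.6 109.1] d tool axes [-27.3  -0.8  22.1] in target axes [-27.2  -0.7  22.2] rot [ 0.001 -0.002  0.003] q [-0.05  0.56  2.06  2.04  0.51 -0.95] t 39.95 w 43.4441501648002
```

View pics/v7.png

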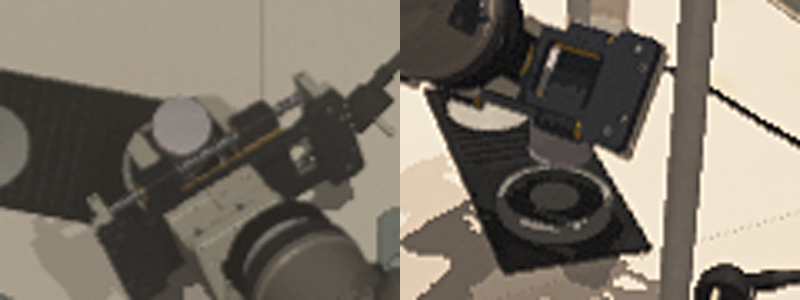

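The base disc is at (182,126) in the top crop, and the mouth is over the ring in the scene crop. I'll check its world position.

```bash
python3 -c "
import pickle
from h import *
s,t=pickle.load(open('c3.pkl','rb'))
print(onz(t,(294.2,177.5),135.5), 'expect', proj(t,np.array([617.5,178,135.5])))"
python3 -m handwheel '[{"claw":30,"dx":-7.7,"dy":0,"dz":6.4,"rx":0,"ry":0,"rz":0},{"claw":30,"dx":-7.7,"dy":0,"dz":6.4,"rx":0,"ry":0,"rz":0},{"claw":30,"dx":-6,"dy":0,"dz":5,"rx":0,"ry":0,"rz":0},{"claw":30,"dx":0,"dy":0,"dz":0,"rx":0,"ry":0,"rz":0},{"claw":30,"dx":0,"dy":0,"dz":0,"rx":0,"ry":0,"rz":0}]'
python3 d.py 615.5 177 72 50 32
```

```text
[619.7 177.4 135.5] expect [293.92878934 178.40844607]
time: 40.55
tool_pos: [628.5, 183.8, 68.9]
tcp_rot: [3.136, -0.875, 0.564]
contact_force: [0.3, -0.7, -1.5]
grip_width: 43.7
grasp now [616.3 176.2  81. ] d tool axes [-7.  -1.2  5.6] in target axes [-7.  -1.1  5.6] rot [ 0.001 -0.002  0.003] q [-0.05  0.62  2.07  2.15  0.55 -1.08] t 40.55 w 43.73735817776915
```

```bash
python3 -m handwheel '[{"claw":30,"dx":-2.5,"dy":0,"dz":1.2,"rx":0,"ry":0,"rz":0},{"claw":30,"dx":-2.5,"dy":0,"dz":1.2,"rx":0,"ry":0,"rz":0},{"claw":30,"dx":0,"dy":0,"dz":0,"rx":0,"ry":0,"rz":0}]'
python3 -m handwheel '[{"claw":30,"dx":-1.1,"dy":0,"dz":1,"rx":0,"ry":0,"rz":0},{"claw":30,"dx":0,"dy":0,"dz":0,"rx":0,"ry":0,"rz":0}]'
python3 -m handwheel '[{"claw":30,"dx":-0.8,"dy":0,"dz":0.6,"rx":0,"ry":0,"rz":0},{"claw":30,"dx":0,"dy":0,"dz":0,"rx":0,"ry":0,"rz":0}]'
python3 d.py 615.5 177 72 50 32
```

```text
time: 40.85
tool_pos: [626.9, 182.9, 62.5]
tcp_rot: [3.137, -0.873, 0.563]
contact_force: [0.8, -0.3, -1.1]
grip_width: 43.5
time: 41.05
tool_pos: [627.0, 183.0, 61.1]
tcp_rot: [3.137, -0.874, 0.563]
contact_force: [-0.6, 0.5, -1.4]
grip_width: 43.3
time: 41.25
tool_pos: [627.0, 182.9, 60.1]
tcp_rot: [3.137, -0.874, 0.563]
contact_force: [0.1, -0.6, -1.5]
grip_width: 43.9
grasp now [614.8 175.3  72.1] d tool axes [ 0.9 -1.1  1.3] in target axes [ 0.9 -1.1  1.3] rot [ 0.001 -0.001  0.003] q [-0.05  0.64  2.08  2.18  0.57 -1.12] t 41.25 w 43.93844453429102
```

```bash
python3 -m handwheel '[{"claw":30,"dx":-0.8,"dy":0,"dz":0.6,"rx":0,"ry":0,"rz":0},{"claw":30,"dx":0,"dy":0,"dz":0,"rx":0,"ry":0,"rz":0}]'
python3 -m handwheel '[{"claw":30,"dx":-0.5,"dy":0,"dz":0.4,"rx":0,"ry":0,"rz":0},{"claw":30,"dx":0,"dy":0,"dz":0,"rx":0,"ry":0,"rz":0}]'
python3 d.py 615.5 177 72 50 32
```

```text
time: 41.45
tool_pos: [627.1, 183.0, 59.3]
tcp_rot: [3.136, -0.874, 0.563]
contact_force: [0.5, 0.3, -0.9]
grip_width: 43.7
time: 41.65
tool_pos: [627.3, 183.1, 59.3]
tcp_rot: [3.136, -0.875, 0.564]
contact_force: [-1.8, -0.7, 4.1]
grip_width: 43.8
grasp now [615.  175.5  71.3] d tool axes [ 1.2 -1.1  0.5] in target axes [ 1.2 -1.1  0.5] rot [ 0.001 -0.003  0.003] q [-0.05  0.64  2.08  2.19  0.57 -1.12] t 41.65 w 43.77565592122881
```

Contact at 4.1 N at the expected height. I'll release and withdraw.

```bash
python3 -m handwheel '[{"claw":91.8,"dx":0,"dy":0,"dz":0,"rx":0,"ry":0,"rz":0},{"claw":91.8,"dx":0,"dy":0,"dz":0,"rx":0,"ry":0,"rz":0},{"claw":91.8,"dx":0,"dy":0,"dz":0,"rx":0,"ry":0,"rz":0},{"claw":91.8,"dx":0,"dy":0,"dz":0,"rx":0,"ry":0,"rz":0},{"claw":91.8,"dx":0,"dy":0,"dz":0,"rx":0,"ry":0,"rz":0},{"claw":91.8,"dx":0,"dy":0,"dz":0,"rx":0,"ry":0,"rz":0},{"claw":91.8,"dx":0,"dy":0,"dz":0,"rx":0,"ry":0,"rz":0}]'
python3 -m handwheel '[{"claw":91.8,"dx":0,"dy":0,"dz":-10,"rx":0,"ry":0,"rz":0},{"claw":91.8,"dx":0,"dy":0,"dz":-20,"rx":0,"ry":0,"rz":0},{"claw":91.8,"dx":0,"dy":0,"dz":-30,"rx":0,"ry":0,"rz":0},{"claw":91.8,"dx":0,"dy":0,"dz":-30,"rx":0,"ry":0,"rz":0},{"claw":91.8,"dx":0,"dy":0,"dz":-30,"rx":0,"ry":0,"rz":0},{"claw":91.8,"dx":0,"dy":0,"dz":0,"rx":0,"ry":0,"rz":0},{"claw":91.8,"dx":0,"dy":0,"dz":0,"rx":0,"ry":0,"rz":0}]'
python3 - <<'E'
from plant import bot
import cv2,numpy as np,pickle
s=bot.capture("scene");t=bot.capture("top");pickle.dump((s,t),open("c4.pkl","wb"))
a=cv2.resize(t["frame"][140:260,170:330],(400,300),interpolation=2);b=cv2.resize(s["frame"][170:275,220:360],(400,300),interpolation=2)
cv2.imwrite("pics/v8.png",np.hstack([a,b])[...,::-1])
E
```

```text
time: 42.35
tool_pos: [627.0, 182.9, 58.5]
tcp_rot: [3.137, -0.874, 0.563]
contact_force: [-0.5, 0.0, 0.3]
grip_width: 90.7
time: 43.05
tool_pos: [549.0, 133.8, 136.5]
tcp_rot: [3.134, -0.875, 0.564]
contact_force: [0.3, -1.3, -0.6]
grip_width: 91.8
```

View pics/v8.png

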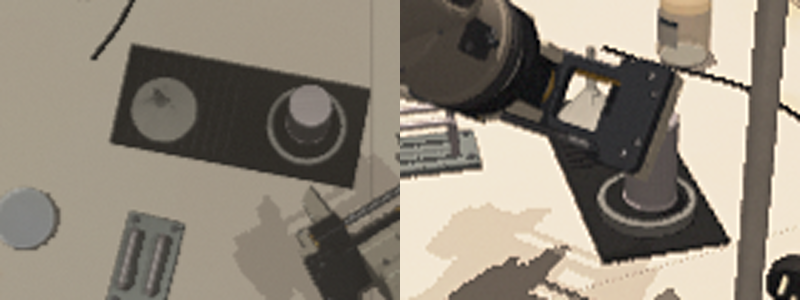

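Both views show the beaker standing mouth down, its lower rim concentric with the pad ring at about (308,125) in the top crop. The funnel is at full-frame (235.6,183) and the dish at (180,227), both unchanged, and the gripper is clear. I'll hand the job in.

```bash
python3 -c "
import pickle
from h import *
s,t=pickle.load(open('c4.pkl','rb'));print('base',onz(t,(293.7,181.7),98))
from plant import bot
print(bot.close_job())"
```

```text
base [618.4 177.2  98. ]
the job is handed in; nothing more can be done
None
```

The beaker is standing mouth down on the pad, and I handed the job in at about 43 s. It was laid along the cradle rods, let go, regripped with the tool tilted back, turned, and set down.

**Extra steps:** Two holds ran into joint limits.
- **Joint 4:** I set the beaker back upright on the worktop and picked it up again at a steeper tilt.
- **Joint 6:** I laid it on the cradle a second time to turn the gripper half a turn.

**Final checks:**
- **Position:** the top camera put the base centre at (618, 177), against a measured pad centre of (616, 178). The rim is concentric with the pad ring, with about 16 mm to spare.
- **Contact:** it touched the pad at the expected height with about 4 N, and stayed put when I released it and drew back about 120 mm.
- **Funnel and dish:** they appear at the same pixels as at the start, to within about a pixel.
- **Forces:** the highest reading at the end of a move was about 8 N.

**Disagreements:** the camera estimates of the cradle differed by up to about 11 mm sideways. I aligned with the wrist camera blended with the top view, and the beaker seated correctly. I viewed 12 pictures, two over the budget of 10.

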